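# Release the glued box and rotate three things through clamp, coaster and board

## Robot

A 7-joint arm with a two-finger parallel gripper is mounted at the origin on a cart in front of the work surface, level with it; the furniture and walls round the work are solid. World frame = base frame: x ahead of the robot, y to its left, z up, the work surface at z = 0. Lengths are in m, angles in degrees, forces in N, time in s.
With the tool pointing down it reaches from about 0.425 to 0.95 m from the base axis. Payload 4.7 kg.
Tool frame: the origin (TCP) lies midway between the tips of the shut fingers; the grasp point (between the pads) lies 19 mm behind it; z points along the fingers, y is the line along which they close (so a half turn about z gives the same grasp; the last joint's range is limited). The gripper opens to 85 mm and grips with 20 to 120 N. Pads are 22 mm wide; open, the fingers measure 114 mm over their backs; the gripper's body (76 mm by 85 mm) begins 54 mm behind the grasp point. The pads swing forward as they close: fully open they stand 13 mm farther back than shut.
Start: joints at [-69.952, 26.849, -2.785, 87.806, 1.381, 65.374, -4.715], TCP at [0.25, 0.627, 0.203] pointing down, gripper open.
Joint ranges: [-148.3, 148.3], [-19.14, 114.17], [-79.39, 73.82], [5.75, 140.21], [-59.74, 239.74], [12.07, 113.84], [-152.46, 152.46]. Speed limits (degrees/s): [147.25, 147.25, 180, 180, 180, 180, 180].

## Interface

Orientations are given as a 3x3 rotation matrix whose columns are the frame's x, y, z axes.
In Python, from station import arm, read_camera, camera_info, job gives the robot as it stands.
- The arm moves only by the tool carry_out, never from a script. Its argument "rows" is a list that holds one entry, the list of rows, each a list of 7 numbers: the shift along the tool's x, y, z in cm, then the turn, a rotation vector about the tool's x, y, z in degrees, then the gripper command: -1 is shut, 1 is fully open, values between are in proportion. A call has exactly 8 rows; each row is the pose to reach, as a shift and turn from the pose commanded when the call began, along the tool's axes at that moment; what a row does not reach only later rows make up. A row lasts 1/8 s, in which the tool goes at most 62.5 mm and 10.7 degrees, less where a joint would pass 70% of its speed; a pose out of reach is approached as far as the arm can. A call with a gripper value outside its range is refused whole. The fingers move at their own pace and stop on an object; the grip force is fixed at half the most. Time passes only in rows, so rows that repeat a pose let the fingers close, or fill a call up. It gives the time, the measured TCP pose, the force, the opening and the grip force at its end, in the units of the state.
- arm.observe(): the state, without advancing time (a new reading comes with each control period).
- read_camera(name): name is "scene" or "top" or "wrist"; returns the picture (480x640x3 uint8, red, green, blue); there is no depth.
- camera_info(name): a dict with "fx", "fy", "cx", "cy" (pixels), "rvec" (rotation vector, rad) and "tvec" (3), from world to camera coordinates, as OpenCV has them. Camera axes: x right, y down, z forward; pixel columns grow to the right and rows downward; lengths in m; the calibration is good to about 2 mm. A picture is of the moment at which its call begins: read the wrist's pose just before it. camera_info takes no time and is no camera call; for the wrist camera it gives the pose at the moment of the call.
- job.hand_in(): hands the job in; it is judged then, once.
The state is a dict: "time": time; "joint_pos": joint angles; "qd": joint speeds; "effort": joint torques, N m; "tool_pos": TCP position; "tool_rot": TCP orientation; "contact_force": force on the tool from outside, world axes, zero at the start; "ft_torque": the same for the moment, N m; "grip_width": finger opening in m; "grasp_force": force on a finger pad.
Only numpy, scipy, OpenCV 4.12 (cv2) and the standard library are available. Lean on these libraries where they do the work, as an engineer would, in place of code of your own. Each camera call takes 0.05 s, during which the arm holds its last target. There are 200 camera calls.

## Task

The glue on the small card box has set, and the sanding block is next under the clamp. Flip the toggle clamp's upright handle over, away from its nest, to release the box while it still lies in the nest; then put the sanding block centred and lengthwise in the nest, the small jar (never tipped) upright in the middle of the round coaster, and the card box flat, centred and lengthwise on the oblong board. Every place is taken at first, so let the empty cork mat hold whatever has to wait; at the end the clamp stays open, and nothing is left on the cork mat.

Things in the scene. Friction and masses are not known exactly. Their poses are not given: they have to be found in the camera images.
- card_box (a point): Small brown cardboard box, 60 x 90 x 35 mm, 0.07 kg, loose; starts in the nest of the clamp fixture, held down by the clamp. The point is its centre, 17.5 mm above its underside; its y axis is the 90 mm length, x the 60 mm width, z up.
- sand_block (a point): Wooden sanding block with a thin grey abrasive sole, 45 x 80 x 28 mm, 0.09 kg, loose; starts on the round coaster a little turned. The point is its centre, 14 mm above its underside; its y axis is the 80 mm length, x the 45 mm width, z up.
- jar (a point): Small round screw-lid jar, 42 mm in diameter and 46 mm high (the solid part ends at 42 mm), 0.08 kg, loose; starts upright on the oblong board. The point is on its axis, 23 mm above its underside; z up.
- nest (a point): Middle of the clamp fixture's nest, on top of its fixed 174 x 76 mm plywood base (10 mm above the table). x runs lengthwise along the nest to the clamp at the far end, y across, z up. Brass dowels, 8 mm thick and 6 mm high, stand at x = +-52, y = +-24 mm; the sides are open. The hinge pin lies across at x = 90 mm, 52 mm above this point, between steel cheeks 30 mm wide over all and 60 mm high.
- clamp (a joint): Toggle clamp, one rigid piece on the hinge: 0 = closed (bar level over the nest, ending at x = 18 mm of the nest; handle upright), 1.75 = fully open (bar up, leaning 10 degrees back; handle 10 degrees below level, pointing away from the nest). It turns with under 2 N at the handle; let go past 1.2 rad it falls open by its own weight, below 0.4 it falls shut, between it may stay.
- clamp_grip (a point): Point on the axis of the clamp's black handle, 60 mm from the hinge pin; the handle is a round bar about 15 mm thick that runs from 26 to 80 mm from the pin. Its z axis points along the handle to its free end; at 0 the handle is upright. To open, it swings about the hinge pin towards +x of the nest and down.
- coaster (a point): Middle of the flat top (28 mm above the table) of the round turned-wood coaster, a low stand, 92 mm in diameter, which does not move. z up.
- board (a point): Middle of the flat top (28 mm above the table) of the oblong light wooden board on two bearers, 72 x 104 mm, which does not move; its y axis is the 104 mm length, z up.
- cork_mat (a point): Middle of the flat top (28 mm above the table) of the thick square cork mat, 92 x 92 mm, which does not move and is empty at the start: the free spot. z up.
There are look-alikes about, which are no part of the job. Of the things shaped like the part that bears coaster, the wooden one is meant.

How it is judged:
By the outcome, as a careful person would: the job done as asked, in the order asked, and still so for the second after the job is handed in, with the robot touching nothing.
It also fails if it takes over 115 s, if anything falls off the work surface, if the arm or the gripper's body presses on something with over 40 N, if the wrist force passes 120 N, or if a joint passes its speed limit or range.

## Working session

There is one attempt and no reset: what is moved stays moved. The work goes in short steps, Python scripts to look and compute and a tool call to move; the robot and the scene stay as the last step left them, time stands still between calls to the robot, and variables do not carry over. Pictures are saved under pics/ and viewed, at most 14 in all, crops included, and the job is handed in when it is done.

Besides the shell and the picture viewer there is one more tool, called after "Call:" as a command line: name --argument value ..., lists and objects as JSON in quotes. carry_out: Moves the arm, as the interface text tells. Its arguments: {"type":"object","properties":{"rows":{"type":"array"}},"required":["rows"]}

```bash
mkdir -p pics; ls; cat > h.py <<'E'
import numpy as np, cv2
from station import arm, read_camera, camera_info, job
def cam(n):
    c=camera_info(n); K=np.array([[c['fx'],0,c['cx']],[0,c['fy'],c['cy']],[0,0,1.]])
    return K,cv2.Rodrigues(np.array(c['rvec'],float))[0],np.array(c['tvec'],float)
def ray(n,uv,z,C=None):
    K,R,t=C or cam(n); uv=np.atleast_2d(uv).astype(float)
    d=(np.linalg.inv(K)@np.c_[uv,np.ones(len(uv))].T).T@R; o=-R.T@t
    return o+d*((z-o[2])/d[:,2])[:,None]
def proj(n,P,C=None):
    K,R,t=C or cam(n); p=(K@(R@np.atleast_2d(P).T+t[:,None])).T; return p[:,:2]/p[:,2:]
def snap(n,f):
    im=read_camera(n); cv2.imwrite('pics/'+f,im[:,:,::-1]); return im
E
python3 - <<'E'
from h import *
for n in('scene','top'):
    snap(n,n+'0.png'); K,R,t=cam(n); print(n,K[0,0],-R.T@t,R[2])
s=arm.observe(); print(s)
E
```

```text
pics
scene 497.9928519458498 [-0.02706088 -0.62490494  1.11414533] [ 0.4041083   0.54229528 -0.73662223]
top 559.1150109219699 [0.34965669 0.12072674 1.4720516 ] [ 0.11628088  0.01702618 -0.99307042]
{'time': 0.1, 'joint_pos': array([-69.95257155,  26.89223164,  -2.78536905,  87.86814176,
         1.38040231,  65.37500913,  -4.71732663]), 'qd': array([ 0.01169451, -0.07138695,  0.03205634, -0.14002932, -0.00239865,
        0.08689235,  0.04515606]), 'effort': array([ 2.48054157e-04, -5.11516929e+01, -4.75344993e-02, -2.38391411e+01,
        1.07016586e-02,  4.33020119e-03, -2.77710024e-05]), 'tool_pos': array([0.24937469, 0.6266151 , 0.20196247]), 'tool_rot': array([[-9.29115216e-01,  3.69789860e-01, -6.12795758e-04],
       [ 3.69790365e-01,  9.29113718e-01, -1.66865968e-03],
       [-4.76964852e-05, -1.77698307e-03, -9.99998420e-01]]), 'contact_force': array([-0.30992942, -0.04941217, -0.34612721]), 'ft_torque': array([ 0.0359996 , -0.0727937 , -0.00624912]), 'grasp_force': 0.0, 'grip_width': 0.08525949401757482}
```

View pics/top0.png

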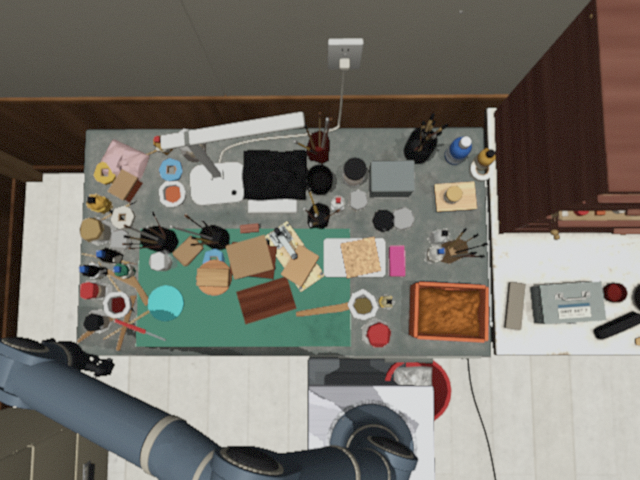

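View pics/scene0.png

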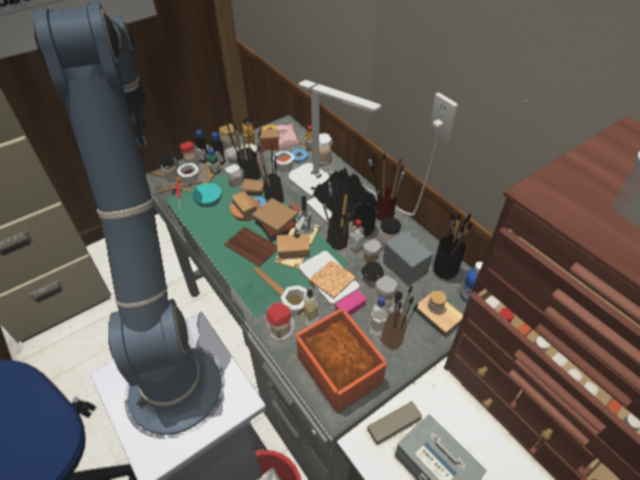

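The top view shows the sanding block on a round wooden disc near (213,275). The clamp with a box is near (290,255), and a jar on a light board is near (455,195). I'll zoom in.

```bash
python3 - <<'E'
import cv2
a=cv2.imread('pics/top0.png')[210:330,140:400]; b=cv2.imread('pics/scene0.png')[170:350,190:480]
a=cv2.resize(a,(780,360),interpolation=cv2.INTER_CUBIC)
cv2.imwrite('pics/a.png',a); 
b=cv2.resize(b,None,fx=2.7,fy=2.7,interpolation=cv2.INTER_CUBIC);cv2.imwrite('pics/b.png',b)
E
```

```text
(no output)
```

View pics/a.png

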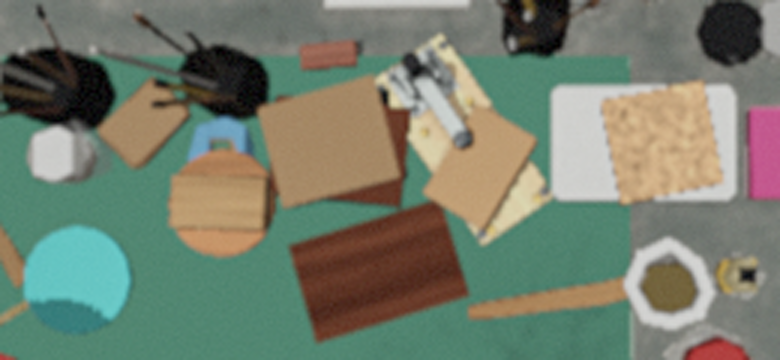

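View pics/b.png

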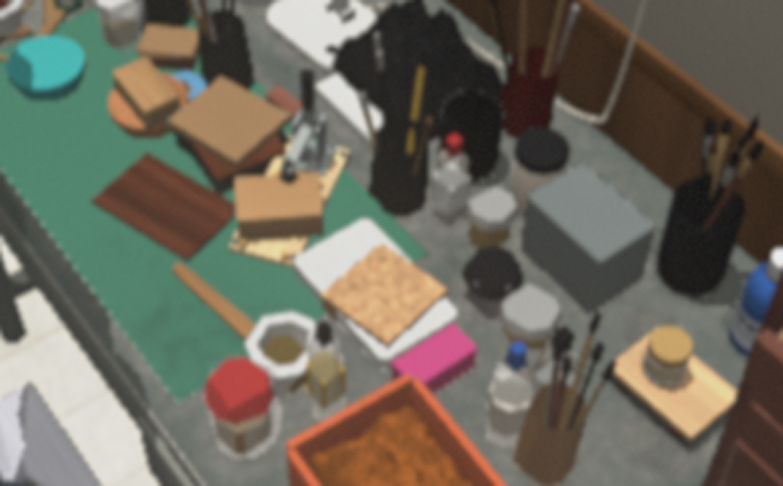

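```bash
python3 - <<'E'
from h import *
def c(pts,z,name):
    p=ray('top',np.array(pts)/3+[140,210]-1/3,z); m=p.mean(0); d=[np.linalg.norm(p[i]-p[i-1]) for i in range(len(p))]
    e=(p[2]+p[3]-p[0]-p[1])/2; print(name,m.round(3),'sides',np.round(d,3),'dir p0p1->p2p3',np.degrees(np.arctan2(e[1],e[0])).round(1)); return m
c([(478,105),(537,145),(487,235),(424,192)],.045,'box')
c([(600,98),(705,82),(722,186),(622,203)],.028,'cork')
c([(170,175),(270,173),(267,230),(170,230)],.056,'block')
for n,uv,z in(('coaster',(222,203),.028),('handle tip?',(408,62),.142),('clampbar end',(462,135),.07)): print(n,ray('top',np.array(uv)/3+[140,210],z))
im=cv2.imread('pics/top0.png'); 
hsv=cv2.cvtColor(im,cv2.COLOR_BGR2HSV)
m=((hsv[:,:,2]>150)&(hsv[:,:,1]>60)&(hsv[:,:,0]<30)).astype('uint8'); m[:,:430]=0;m[:,478:]=0;m[:175]=0;m[218:]=0
m=cv2.morphologyEx(m,cv2.MORPH_CLOSE,np.ones((15,15)))
cs=max(cv2.findContours(m,0,1)[0],key=cv2.contourArea); r=cv2.minAreaRect(cs); print(r)
p=ray('top',cv2.boxPoints(r),.028); print('board',p.mean(0),p.round(3), [np.linalg.norm(p[i]-p[i-1]).round(3) for i in range(4)])
for n in('top','wrist'): 
  K,R,t=cam(n); print(n,R.round(2),-R.T@t,K[0,0])
s=arm.observe(); R=s['tool_rot']; K,Rc,t=cam('wrist'); print('cam in tool',R.T@(-Rc.T@t-s['tool_pos']), (Rc@R).round(3))
E
```

```text
box [0.455 0.18  0.045] sides [0.087 0.061 0.088 0.065] dir p0p1->p2p3 149.7
cork [0.479 0.025 0.028] sides [0.093 0.092 0.091 0.087] dir p0p1->p2p3 -170.0
block [0.427 0.402 0.056] sides [0.047 0.085 0.048 0.082] dir p0p1->p2p3 179.6
coaster [[0.42650548 0.40386597 0.028     ]]
handle tip? [[0.53314952 0.23428074 0.142     ]]
clampbar end [[0.48106956 0.19455472 0.07      ]]
((455.39593505859375, 196.04315185546875), (27.643856048583984, 40.39707565307617), 85.91438293457031)
board [ 0.63900164 -0.22493694  0.028     ] [[ 0.672 -0.171  0.028]
 [ 0.679 -0.276  0.028]
 [ 0.606 -0.279  0.028]
 [ 0.599 -0.174  0.028]] [np.float64(0.073), np.float64(0.106), np.float64(0.073), np.float64(0.105)]
top [[-0.   -1.   -0.02]
 [-0.99  0.   -0.12]
 [ 0.12  0.02 -0.99]] [0.34965669 0.12072674 1.4720516 ] 559.1150109219699
wrist [[ 0.37  0.93 -0.  ]
 [ 0.89 -0.35  0.3 ]
 [ 0.28 -0.11 -0.95]] [0.17879288 0.65524056 0.37132023] 368.989394661254
cam in tool [ 0.07615597  0.00019492 -0.16936201] [[ 0.001  1.     0.001]
 [-0.953  0.001 -0.302]
 [-0.302 -0.001  0.953]]
```

The layout is clear: nest near (0.46,0.18), cork mat (0.479,0.025), coaster (0.427,0.404), board (0.639,-0.225). The sizes match. I'm moving up and over to the nest for a near look.

Call:
carry_out --rows '[[[0,0,-5,0,0,0,1],[-4,-5,-8,0,0,0,1],[-9,-10,-8,0,0,0,1],[-13,-15,-8,0,0,0,1],[-17,-20,-8,0,0,0,1],[-22,-25,-8,0,0,0,1],[-26,-30,-8,0,0,0,1],[-29,-34,-8,0,0,0,1]]]'

```text
time: 1.1
tool_pos: [0.3892, 0.2169, 0.2827]
tool_rot: [[-0.929, 0.37, 0.0], [0.37, 0.929, 0.0], [-0.0, 0.0, -1.0]]
contact_force: [0.7, 0.6, 1.1]
grip_width: 0.0853
grasp_force: 0.0
```

```bash
cat >> h.py <<'E'
from scipy.spatial.transform import Rotation as Rn
def Rdown(yaw):  # tool y axis heading = yaw deg in world, z down
    a=np.radians(yaw); y=np.array([np.cos(a),np.sin(a),0]); z=np.array([0,0,-1.]); return np.c_[np.cross(y,z),y,z]
def go(pos,R):
    s=arm.observe(); T=s['tool_rot']; d=T.T@(np.array(pos)-s['tool_pos'])*100
    return d.round(2), Rn.from_matrix(T.T@R).as_rotvec(degrees=True).round(1)
E
python3 - <<'E'
from h import *
s=arm.observe(); print(s['time'],s['tool_pos'],s['joint_pos'].round(1)); snap('wrist','w1.png'); print(proj('wrist',[[.455,.18,.045]]))
E
```

```text
1.1 [0.38916923 0.2168997  0.28274877] [-4.390e+01  7.000e-01  9.500e+00  1.113e+02 -1.000e-01  6.800e+01
  3.390e+01]
[[320.50367219 251.1020699 ]]
```

View pics/w1.png

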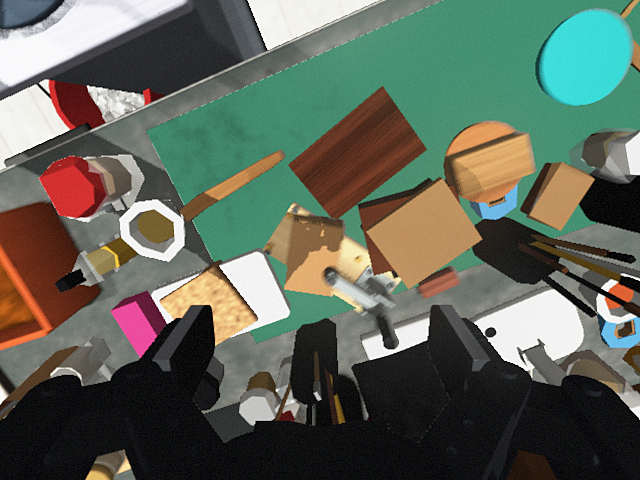

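```bash
python3 - <<'E'
import cv2
b=cv2.imread('pics/w1.png')[190:350,240:440]; cv2.imwrite('pics/b2.png',cv2.resize(b,None,fx=3.7,fy=3.7,interpolation=cv2.INTER_CUBIC))
E
```

```text
(no output)
```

View pics/b2.png

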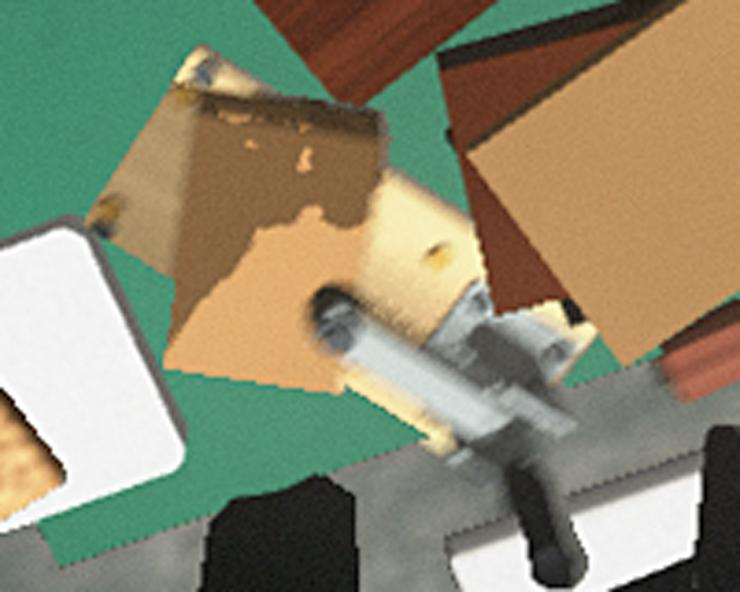

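```bash
python3 - <<'E'
from h import *
f=lambda uv:np.array(uv)/3.7+[240,190]-.4
d=ray('wrist',[f((107,210)),f((190,78)),f((437,256))],.016); print('dowels',d)
e=(d[2]-d[0] if 1 else 0); print([np.linalg.norm(d[i]-d[j]) for i,j in((0,1),(0,2),(1,2))])
b=ray('wrist',[f((203,45)),f((88,215)),f((470,215)),f((430,440))],.01); print('base',b)
x=ray('wrist',[f((195,97)),f((383,112)),f((345,392)),f((165,368))],.045); print('box',x,x.mean(0),[np.linalg.norm(x[i]-x[i-1]) for i in range(4)])
e=x[2]+x[3]-x[0]-x[1]; print(np.degrees(np.arctan2(e[1],e[0])))
print('handletip',ray('wrist',[f((557,565))],.142),'barend',ray('wrist',[f((335,315))],.08))
a=np.degrees(np.arctan2(*(d[2]-d[1])[1::-1])); print('ang d1d2->',a, np.degrees(np.arctan2(*(d[2]-d[0])[1::-1])),np.degrees(np.arctan2(*(d[1]-d[0])[1::-1])))
E
```

```text
dowels [[0.43407369 0.11816023 0.016     ]
 [0.40287765 0.16256237 0.016     ]
 [0.49185758 0.21541297 0.016     ]]
[np.float64(0.054265489321022445), np.float64(0.11312414960303589), np.float64(0.10349210123052255)]
base [[0.39542331 0.16999338 0.01      ]
 [0.43480048 0.10971966 0.01      ]
 [0.48444236 0.23084868 0.01      ]
 [0.55981141 0.1876853  0.01      ]]
box [[0.40350407 0.16656639 0.045     ]
 [0.42984644 0.21822965 0.045     ]
 [0.51381869 0.17201264 0.045     ]
 [0.48345318 0.12068944 0.045     ]] [0.45765559 0.16937453 0.045     ] [np.float64(0.09217676136776223), np.float64(0.05799148408996821), np.float64(0.09585066706713911), np.float64(0.059633332957221986)]
-29.32805943560737
handletip [[0.53530403 0.22041532 0.142     ]] barend [[0.47282561 0.18426011 0.08      ]]
ang d1d2-> 30.70865513093863 59.28282523083115 125.0911038798824
```

The box lies skewed in the nest, roughly crosswise at about −29° long axis, with the clamp bar on it. The nest is at about (0.459,0.170) with yaw 31°, and the dowel spacing of 103.5 mm agrees with the given 104 mm. Next I push the handle over with shut fingers.

```bash
python3 - <<'E'
from h import *
print(go([.5034,.1984,.19],Rdown(31)))
for n,uv in (('pot rim?',(318,222)),):
  pass
C=cam('top'); 
# brushes: epipolar heights for pot top px
for z in (.1,.15,.2): print(z, ray('top',[(318,205),(311,225)],z)[:,:2].round(3).tolist(), ray('wrist',[(313,325),(318,400)],z)[:,:2].round(3).tolist())
E
```

```text
(array([-10.67,   3.44,   9.28]), array([-0.2,  0.2, 36.6]))
0.1 [[0.603, 0.134], [0.553, 0.151]] [[0.512, 0.148], [0.606, 0.115]]
0.15 [[0.594, 0.133], [0.545, 0.15]] [[0.485, 0.161], [0.565, 0.132]]
0.2 [[0.585, 0.133], [0.538, 0.149]] [[0.458, 0.173], [0.525, 0.15]]
```

Call:
carry_out --rows '[[[-2,0.7,0,0,0,9,-1],[-5,1.5,0,0,0,18,-1],[-8,2.5,0,0,0,27,-1],[-10.7,3.4,0,0,0,36.6,-1],[-10.7,3.4,4,0,0,36.6,-1],[-10.7,3.4,9.2,0,0,36.6,-1],[-10.7,3.4,12,0,0,36.6,-1],[-10.7,3.4,12,0,0,36.6,-1]]]'

```text
time: 2.15
tool_pos: [0.4989, 0.2106, 0.1605]
tool_rot: [[-0.526, 0.851, -0.005], [0.851, 0.526, -0.003], [0.0, -0.006, -1.0]]
contact_force: [-0.3, 0.5, -0.9]
grip_width: 0.0
grasp_force: 0.0
```

```bash
python3 - <<'E'
from h import *
im=snap('wrist','w2.png'); s=arm.observe(); print(s['tool_pos'],s['grip_width'],s['contact_force'],s['joint_pos'].round(0))
x=np.array([np.cos(np.radians(31)),np.sin(np.radians(31)),0]);p0=np.array([.536,.218,.062])
for a,b in((-22,58),(-2,57),(16.5,49),(31.5,35.5),(39,22),(41,17.5)): print(go(p0+x*a/1e3+[0,0,b/1e3],Rdown(31)))
E
```

```text
[0.50046457 0.21118055 0.16244657] 0.0003861312988191458 [ 0.00439294 -0.44199346  1.13226406] [-39.  17.  15. 109.  -5.  55.  10.]
(array([-1.26,  1.19,  4.24]), array([-0.1, -0. ,  0.7]))
(array([-1.28,  3.19,  4.34]), array([-0.1, -0. ,  0.7]))
(array([-1.31,  5.04,  5.14]), array([-0.1, -0. ,  0.7]))
(array([-1.33,  6.54,  6.48]), array([-0.1, -0. ,  0.7]))
(array([-1.34,  7.3 ,  7.83]), array([-0.1, -0. ,  0.7]))
(array([-1.34,  7.5 ,  8.28]), array([-0.1, -0. ,  0.7]))
```

View pics/w2.png

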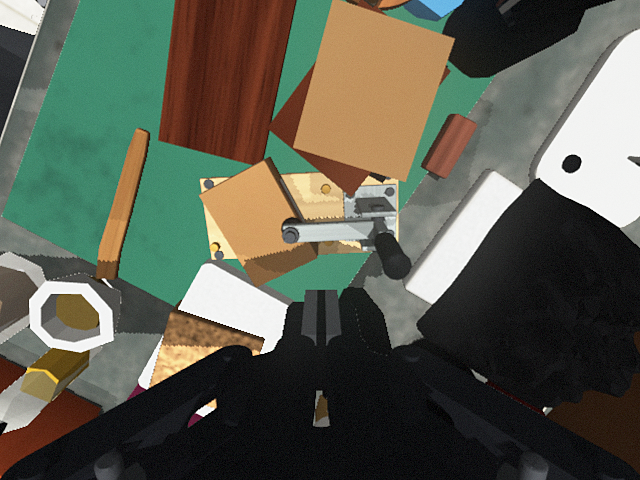

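```bash
python3 - <<'E'
from h import *
d=ray('wrist',[(326,187),(208,184),(215,247)],.016); print(d)
print(np.degrees(np.arctan2(*(d[0]-d[1])[1::-1])),np.linalg.norm(d[0]-d[1]),np.linalg.norm(d[2]-d[1]))
b=ray('wrist',[(200,180),(397,179)],.01);print(b,np.degrees(np.arctan2(*(b[1]-b[0])[1::-1])),np.linalg.norm(b[1]-b[0]))
print('tip',ray('wrist',[(395,263)],.142))
E
```

```text
[[0.49271529 0.23284607 0.016     ]
 [0.40521263 0.18173199 0.016     ]
 [0.43618198 0.13367073 0.016     ]]
30.291043201330787 0.10133787742445081 0.05717504825341117
[[0.39665265 0.17939897 0.01      ]
 [0.54215544 0.27046967 0.01      ]] 32.04259226563879 0.1716535241260984
tip [[0.53472095 0.23463205 0.142     ]]
```

```bash
cat >> h.py <<'E'
import pickle
def wsnap(f,n='wrist'):
    C=cam(n); im=snap(n,f); pickle.dump(C,open('pics/'+f+'.pkl','wb')); return im,C
def match(im0,uv,im1,w=10,s=20):
    out=[]
    for u,v in uv:
        u,v=int(u),int(v); t=im0[v-w:v+w+1,u-w:u+w+1]; S=im1[v-w-s:v+w+s+1,u-w-s:u+w+s+1]
        r=cv2.matchTemplate(S,t,cv2.TM_CCOEFF_NORMED); _,m,_,l=cv2.minMaxLoc(r); out.append((u+l[0]-s,v+l[1]-s,round(m,2)))
    return np.array(out)
E
python3 - <<'E'
from h import *
im0=cv2.imread('pics/w2.png')[:,:,::-1]
im,C=wsnap('w3.png'); print(arm.observe()['tool_pos'])
uv=[(326,187),(208,184),(215,247),(200,180),(397,179),(395,263)]
m=match(im0,uv,im); print(m)
d=ray('',m[:3,:2],.016,C); b=ray('',m[3:5,:2],.01,C); print(d,b,ray('',m[5:,:2],.142,C))
x=np.array([.857,.515,0]);y=np.array([-.515,.857,0])
print(d[0]-.052*x-.024*y, d[1]+.052*x-.024*y, d[2]+.052*x+.024*y, b-.038*y)
E
```

```text
[0.50140488 0.2115272  0.16367918]
[[323.   186.     0.97]
 [206.   183.     0.96]
 [213.   246.     0.99]
 [198.   179.     0.97]
 [394.   178.     0.98]
 [391.   261.     0.81]]
[[0.49006581 0.23222179 0.016     ]
 [0.40336836 0.18160171 0.016     ]
 [0.43421082 0.13357442 0.016     ]] [[0.39478548 0.17926707 0.01      ]
 [0.53943507 0.26980709 0.01      ]] [[0.53216927 0.2344389  0.142     ]]
[0.45786181 0.18487379 0.016     ] [0.46029236 0.18781371 0.016     ] [0.46641482 0.18092242 0.016     ] [[0.41435548 0.14670107 0.01      ]
 [0.55900507 0.23724109 0.01      ]]
```

Call:
carry_out --rows '[[[0,0,2.2,0,0,0,-1],[0,0,4.4,0,0,0,-1],[0,0,4.4,0,0,0,-1],[0,0.8,4.4,0,0,0,-1],[0,1.7,4.4,0,0,0,-1],[0,2.7,4.4,0,0,0,-1],[0,3.7,4.5,0,0,0,-1],[0,4.6,4.9,0,0,0,-1]]]'

```text
time: 3.25
tool_pos: [0.5409, 0.2359, 0.1139]
tool_rot: [[-0.526, 0.851, 0.001], [0.851, 0.526, 0.0], [0.0, 0.001, -1.0]]
contact_force: [-0.8, 0.2, 0.7]
grip_width: -0.0001
grasp_force: 0.0
```

Call:
carry_out --rows '[[[0,1,0.4,0,0,0,-1],[0,1.8,0.9,0,0,0,-1],[0,2.5,1.7,0,0,0,-1],[0,3.0,2.5,0,0,0,-1],[0,3.3,3.2,0,0,0,-1],[0,3.5,3.5,0,0,0,-1],[0,3.5,3.5,0,0,0,-1],[0,3.5,3.5,0,0,0,-1]]]'

```text
time: 4.25
tool_pos: [0.5861, 0.2669, 0.09]
tool_rot: [[-0.528, 0.849, 0.037], [0.849, 0.527, 0.024], [0.001, 0.044, -0.999]]
contact_force: [15.0, 15.3, 21.9]
grip_width: 0.0001
grasp_force: 15.0
```

```bash
python3 - <<'E'
from h import *
im,C=wsnap('w4.png'); s=arm.observe(); print(s['tool_pos'],s['contact_force'])
E
```

```text
[0.58602366 0.26687148 0.0899964 ] [15.67555131 15.3351112  21.55512306]
```

View pics/w4.png

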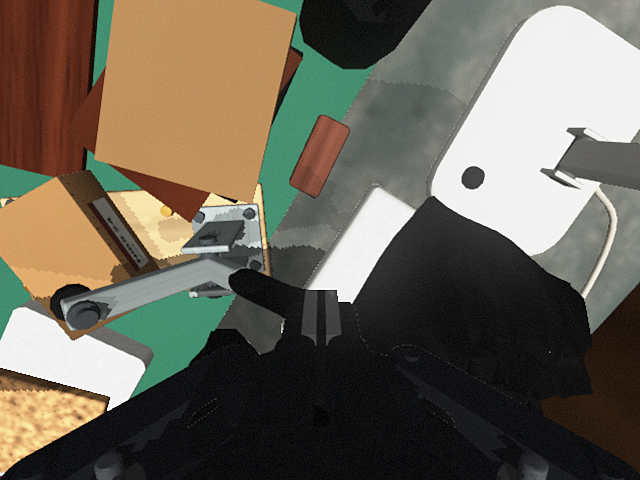

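The finger is on the handle, but the force points forward and up. The wide linkage of the shut gripper, lying along the nest axis, is catching the rising bar. I'll lift out and turn the gripper a quarter turn, so it is narrow along the nest.

Call:
carry_out --rows '[[[0,2,-1,0,0,0,-1],[0,2,-3,0,0,0,-1],[0,2,-5,0,0,0,-1],[0,2,-8,0,0,0,-1],[0,2,-10,0,0,0,-1],[0,2,-10,0,0,10,-1],[0,2,-10,0,0,20,-1],[0,2,-10,0,0,30,-1]]]'

```text
time: 5.3
tool_pos: [0.5858, 0.2632, 0.1787]
tool_rot: [[-0.023, 1.0, -0.002], [1.0, 0.023, -0.001], [-0.001, -0.002, -1.0]]
contact_force: [-0.2, 0.0, 0.6]
grip_width: 0.0001
grasp_force: 0.0
```

Call:
carry_out --rows '[[[0,0,0,0,0,10,-1],[0,0,0,0,0,20,-1],[0,0,0,0,0,30,-1],[0,0,0,0,0,40,-1],[0,0,0,0,0,50,-1],[0,0,0,0,0,60,-1],[0,0,0,0,0,60,-1],[0,0,0,0,0,60,-1]]]'

```text
time: 6.3
tool_pos: [0.5863, 0.2639, 0.1788]
tool_rot: [[0.85, 0.527, -0.001], [0.527, -0.85, -0.0], [-0.001, -0.0, -1.0]]
contact_force: [0.3, 0.1, -0.2]
grip_width: 0.0001
grasp_force: 0.0
```

```bash
python3 - <<'E'
from h import *
im,C=wsnap('w5.png'); s=arm.observe(); print(s['tool_pos'],s['contact_force'],s['joint_pos'].round())
E
```

```text
[0.58644438 0.26398968 0.17883029] [-0.46049045 -0.2212052  -0.34464641] [-53.  28.  36.  96. -18.  62. -70.]
```

View pics/w5.png

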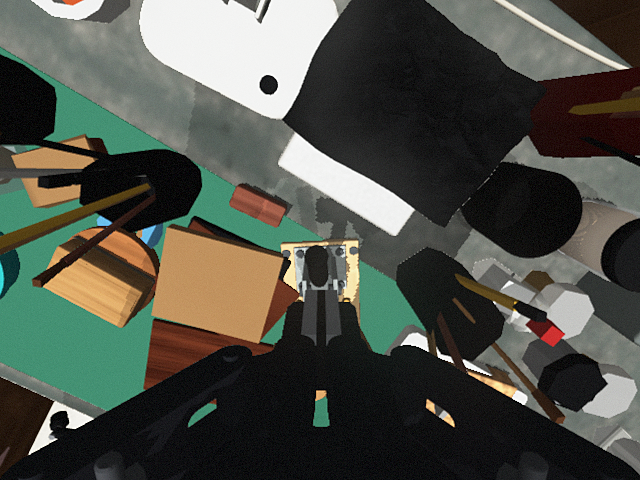

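```bash
python3 - <<'E'
from h import *
x=np.array([.857,.515,0]);y=np.array([-.515,.857,0])
p0=np.array([.535,.2325,.062])
for th in (0,20,30,45,60,75,100):
    t=np.radians(th); print(th,[proj('wrist',p0+x*r*np.sin(t)+[0,0,r*np.cos(t)]).round(0).tolist() for r in(.026,.08)])
s=arm.observe(); q=s['tool_pos']-p0; print(q@x,q@y,q[2])
b=cv2.imread('pics/w5.png')[220:350,250:400]; cv2.imwrite('pics/b5.png',cv2.resize(b,None,fx=4,fy=4,interpolation=cv2.INTER_CUBIC))
E
```

```text
0 [[[319.0, 306.0]], [[319.0, 346.0]]]
20 [[[319.0, 295.0]], [[320.0, 304.0]]]
30 [[[319.0, 289.0]], [[320.0, 282.0]]]
45 [[[320.0, 280.0]], [[320.0, 251.0]]]
60 [[[320.0, 273.0]], [[320.0, 226.0]]]
75 [[[320.0, 267.0]], [[321.0, 208.0]]]
100 [[[320.0, 261.0]], [[321.0, 197.0]]]
0.06030501906783329 0.0004927963459341184 0.11683029087490815
```

View pics/b5.png

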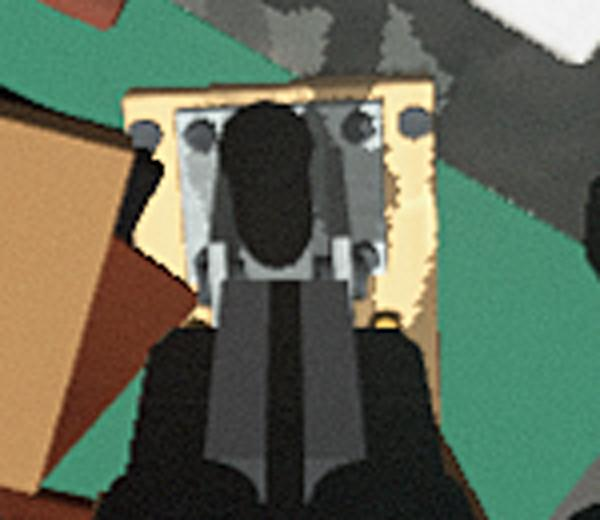

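```bash
python3 - <<'E'
from h import *
x=np.array([.857,.515,0]);y=np.array([-.515,.857,0]);p0=np.array([.535,.2325,0])
for z in(0,.1,.15):
  P=ray('wrist',[(398,270),(440,252),(500,310),(455,278),(548,335),(440,320)],z)-p0
  print(z,np.c_[P@x,P@y].round(3).tolist())
E
```

```text
0 [[-0.005, -0.08], [0.015, -0.121], [-0.049, -0.191], [-0.013, -0.139], [-0.078, -0.248], [-0.062, -0.129]]
0.1 [[0.036, -0.057], [0.05, -0.086], [0.005, -0.136], [0.03, -0.099], [-0.016, -0.176], [-0.004, -0.092]]
0.15 [[0.057, -0.045], [0.068, -0.068], [0.032, -0.108], [0.052, -0.079], [0.015, -0.141], [0.024, -0.073]]
```

Call:
carry_out --rows '[[[-1.2,0,2,0,0,0,-1],[-1.2,0,4,0,0,0,-1],[-1.2,0,6,0,0,0,-1],[-1.2,0,7.5,0,0,0,-1],[-1.2,0,8.5,0,0,0,-1],[-1.2,0,9.3,0,0,0,-1],[-1.2,0,10,0,0,0,-1],[-1.2,0,10.2,0,0,0,-1]]]'

```text
time: 7.35
tool_pos: [0.5762, 0.2577, 0.0764]
tool_rot: [[0.851, 0.525, -0.001], [0.525, -0.851, -0.0], [-0.001, -0.0, -1.0]]
contact_force: [-0.8, 0.1, -0.1]
grip_width: 0.0001
grasp_force: 0.1
```

Call:
carry_out --rows '[[[0,0,0,0,0,0,-1],[0,0,0,0,0,0,-1],[0,0,-2,0,0,0,-1],[0,0,-6,0,0,0,-1],[0,0,-12,0,0,0,-1],[0,0,-17,0,0,0,1],[0,0,-17,0,0,0,1],[0,0,-17,0,0,0,1]]]'

```text
time: 8.35
tool_pos: [0.5763, 0.2579, 0.2475]
tool_rot: [[0.851, 0.525, 0.0], [0.525, -0.851, 0.001], [0.001, -0.001, -1.0]]
contact_force: [-0.7, -0.5, -0.7]
grip_width: 0.0543
grasp_force: 0.0
```

```bash
python3 - <<'E'
from h import *
im,C=wsnap('w6.png'); t,Ct=wsnap('t6.png','top'); s=arm.observe(); print(s['tool_pos'],s['contact_force'],s['joint_pos'].round())
a=np.hstack([cv2.resize(im[150:350,180:460],(420,300)),cv2.resize(t[210:310,250:380],(380,300),interpolation=cv2.INTER_CUBIC)])
cv2.imwrite('pics/c6.png',a[:,:,::-1])
E
```

```text
[0.57568683 0.25775798 0.24591112] [ 0.54626432 -0.06127083 -0.17135774] [-55.  24.  37.  93. -15.  69. -72.]
```

View pics/c6.png

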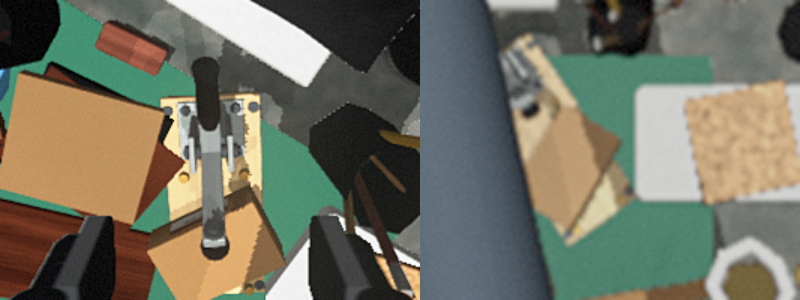

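The clamp now lies fully open and the box is still in the nest. Next I go to the jar on the board.

```bash
python3 - <<'E'
from h import *
x=np.array([.857,.515,0]);p0=np.array([.535,.2325,.062]);C=pickle.load(open('pics/w6.png.pkl','rb'))
for th in (75,90,100):
    t=np.radians(th); print(th,[proj('',p0+x*r*np.sin(t)+[0,0,r*np.cos(t)],C).round(0).tolist() for r in(.026,.08)],proj('',p0-x*.072*np.cos(t)+[0,0,.072*np.sin(t)],C))
t=ray('top',[(454,193.5)],.074); print('jar',t)
print(go([.60,-.19,.32],Rdown(-90)))
E
```

```text
75 [[[320.0, 230.0]], [[321.0, 178.0]]] [[319.33840317 299.10395039]]
90 [[[320.0, 227.0]], [[321.0, 172.0]]] [[319.58665002 280.24649023]]
100 [[[320.0, 226.0]], [[321.0, 172.0]]] [[319.76681087 265.79741675]]
jar [[ 0.63624282 -0.21062148  0.074     ]]
(array([-21.48,  39.37,  -7.38]), array([ 0. ,  0.1, 31.7]))
```

```bash
python3 - <<'E'
from h import *
x=np.array([.857,.515,0]);p0=np.array([.535,.2325,.062])
im,C=wsnap('w7.png')
for th in (55,60,65,70,75,100):
    t=np.radians(th); print(th,[proj('',p0+x*r*np.sin(t)+[0,0,r*np.cos(t)],C).round(0).tolist() for r in(.026,.08)],proj('',p0-x*.072*np.cos(t)+[0,0,.072*np.sin(t)],C).round())
s=arm.observe(); q=s['tool_pos']-p0; print(q@x,q[2])
cv2.imwrite('pics/c7.png',cv2.resize(im[160:340,220:420],None,fx=3,fy=3,interpolation=cv2.INTER_CUBIC)[:,:,::-1])
E
```

```text
55 [[[320.0, 235.0]], [[321.0, 196.0]]] [[319. 316.]]
60 [[[320.0, 233.0]], [[321.0, 190.0]]] [[319. 313.]]
65 [[[320.0, 232.0]], [[321.0, 185.0]]] [[319. 309.]]
70 [[[320.0, 230.0]], [[321.0, 181.0]]] [[320. 304.]]
75 [[[320.0, 229.0]], [[321.0, 178.0]]] [[320. 299.]]
100 [[[320.0, 225.0]], [[321.0, 171.0]]] [[320. 265.]]
0.04788188176219254 0.1836921775895527
```

View pics/c7.png

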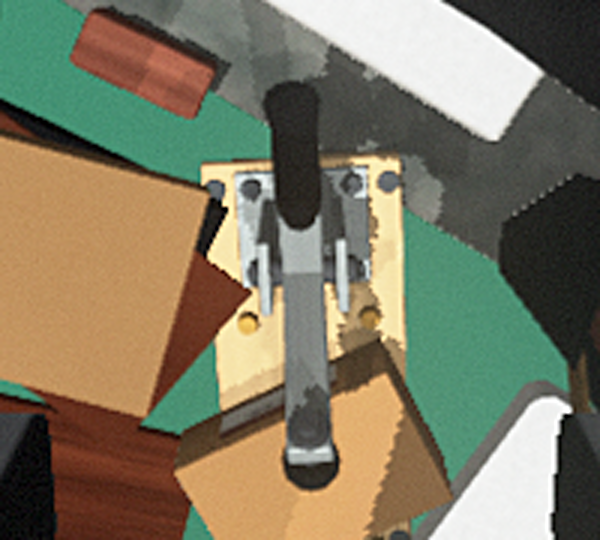

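The clamp is only about 60° open and stuck there, so I push it further, deeper and farther out along the handle.

Call:
carry_out --rows '[[[1.4,0,3,0,0,0,-1],[1.4,0,7,0,0,0,-1],[1.4,0,11,0,0,0,-1],[1.4,0,14,0,0,0,-1],[1.4,0,15.5,0,0,0,-1],[1.4,0,16.7,0,0,0,-1],[1.4,0,17.8,0,0,0,-1],[1.4,0,18,0,0,0,-1]]]'

```text
time: 9.5
tool_pos: [0.5884, 0.2653, 0.0666]
tool_rot: [[0.851, 0.525, -0.0], [0.525, -0.851, -0.0], [-0.0, -0.0, -1.0]]
contact_force: [-0.3, 0.2, 0.8]
grip_width: -0.0001
grasp_force: 0.0
```

Call:
carry_out --rows '[[[0,0,0,0,0,0,-1],[0,0,0,0,0,0,-1],[0,0,-3,0,0,0,-1],[0,0,-8,0,0,0,-1],[0,0,-13,0,0,0,-1],[0,0,-18,0,0,0,1],[0,0,-18,0,0,0,1],[0,0,-18,0,0,0,1]]]'

```text
time: 10.5
tool_pos: [0.5881, 0.2653, 0.2467]
tool_rot: [[0.851, 0.526, -0.0], [0.526, -0.851, 0.0], [-0.0, -0.001, -1.0]]
contact_force: [-0.1, -0.2, -0.5]
grip_width: 0.0543
grasp_force: 0.0
```

```bash
python3 - <<'E'
from h import *
x=np.array([.857,.515,0]);p0=np.array([.535,.2325,.062])
im,C=wsnap('w8.png')
for th in (60,75,100):
    t=np.radians(th); print(th,[proj('',p0+x*r*np.sin(t)+[0,0,r*np.cos(t)],C).round(0).tolist() for r in(.026,.08)],proj('',p0-x*.072*np.cos(t)+[0,0,.072*np.sin(t)],C).round())
s=arm.observe(); q=s['tool_pos']-p0; print(q@x,q[2])
g=cv2.cvtColor(im,cv2.COLOR_RGB2GRAY)
for r in range(160,340,4): print(r,im[r,318].tolist(),end=' ')
E
```

```text
60 [[[320.0, 248.0]], [[321.0, 207.0]]] [[319. 327.]]
75 [[[320.0, 243.0]], [[321.0, 194.0]]] [[319. 314.]]
100 [[[320.0, 239.0]], [[321.0, 186.0]]] [[320. 282.]]
0.06193520495462515 0.18384767573121563
160 [240, 242, 241] 164 [245, 245, 244] 168 [244, 244, 244] 172 [242, 244, 242] 176 [244, 244, 243] 180 [173, 174, 164] 184 [121, 124, 115] 188 [117, 122, 113] 192 [116, 120, 114] 196 [40, 36, 39] 200 [39, 36, 31] 204 [37, 36, 34] 208 [41, 37, 35] 212 [44, 42, 43] 216 [39, 35, 34] 220 [40, 40, 31] 224 [41, 38, 37] 228 [42, 38, 38] 232 [43, 40, 39] 236 [46, 43, 40] 240 [50, 44, 40] 244 [39, 38, 34] 248 [186, 191, 191] 252 [187, 194, 190] 256 [188, 196, 190] 260 [188, 197, 190] 264 [95, 95, 89] 268 [97, 98, 93] 272 [98, 104, 97] 276 [98, 101, 96] 280 [100, 101, 95] 284 [105, 103, 96] 288 [100, 100, 98] 292 [104, 107, 101] 296 [102, 102, 99] 300 [59, 56, 51] 304 [70, 72, 67] 308 [63, 62, 57] 312 [82, 85, 87] 316 [182, 188, 186] 320 [26, 20, 12] 324 [44, 39, 31] 328 [41, 35, 34] 332 [231, 177, 115] 336 [228, 176, 113]
```

```bash
python3 - <<'E'
from h import *
for k in range(4): im,C=wsnap(f'w9{k}.png')
c=im[:,318].astype(int).sum(1); print([r for r in range(160,340) if c[r]<160], (arm.observe()['tool_pos']))
E
```

```text
[193, 194, 195, 196, 197, 198, 199, 200, 201, 202, 203, 204, 205, 206, 207, 208, 209, 210, 211, 212, 213, 214, 215, 216, 217, 218, 219, 220, 221, 222, 223, 224, 225, 226, 227, 228, 229, 230, 231, 232, 233, 234, 235, 236, 237, 238, 239, 240, 241, 242, 243, 244, 301, 302, 303, 320, 321, 322, 323, 324, 325, 326, 327, 328] [0.58791632 0.26511284 0.24561884]
```

Static now. I'll check the clamp angle from the fixed cameras once the arm is out of the way, so I go on to the jar.

```bash
python3 - <<'E'
from h import *
print(go([.60,-.19,.32],Rdown(-90)))
E
```

```text
(array([-22.9 ,  39.36,  -7.39]), array([ 0. ,  0.1, 31.7]))
```

Call:
carry_out --rows '[[[0,0,-4,0,0,0,1],[-3,5,-7.4,0,0,4,1],[-6,10,-7.4,0,0,8,1],[-9,15,-7.4,0,0,12,1],[-12,20,-7.4,0,0,16,1],[-15,25,-7.4,0,0,20,1],[-18,30,-7.4,0,0,24,1],[-20.5,35,-7.4,0,0,28,1]]]'

```text
time: 11.75
tool_pos: [0.5975, -0.1421, 0.3205]
tool_rot: [[0.998, 0.062, -0.0], [0.062, -0.998, 0.0], [-0.0, -0.001, -1.0]]
contact_force: [1.1, 0.7, -0.6]
grip_width: 0.0854
grasp_force: 0.0
```

Call:
carry_out --rows '[[[-1,2,0,0,0,2,1],[-2.4,4.4,0,0,0,3.7,1],[-2.4,4.4,0,0,0,3.7,1],[-2.4,4.4,1,0,0,3.7,1],[-2.4,4.4,3,0,0,3.7,1],[-2.4,4.4,3,0,0,3.7,1],[-2.4,4.4,3,0,0,3.7,1],[-2.4,4.4,3,0,0,3.7,1]]]'

```text
time: 12.75
tool_pos: [0.5774, -0.1855, 0.2915]
tool_rot: [[1.0, 0.001, 0.001], [0.001, -1.0, -0.0], [0.001, 0.0, -1.0]]
contact_force: [-0.1, 0.3, -0.1]
grip_width: 0.0856
grasp_force: 0.0
```

```bash
python3 - <<'E'
from h import *
im,C=wsnap('j1.png'); t,Ct=wsnap('t1.png','top'); s_,Cs=wsnap('s1.png','scene'); s=arm.observe(); print(s['tool_pos'],s['joint_pos'].round())
x=np.array([.857,.515,0]);y=np.array([-.515,.857,0]);p0=np.array([.535,.2325,.062])
for nm,I,Cc in(('top',t,Ct),('scene',s_,Cs)):
  for th in (60,75,90,100):
    q=np.radians(th); P=[p0+x*r*np.sin(q)+[0,0,r*np.cos(q)] for r in(.03,.045,.06,.075)]; B=[p0-x*r*np.cos(q)+[0,0,r*np.sin(q)] for r in (.03,.05,.07)]
    f=lambda P:[I[int(round(v)),int(round(u))].sum()//3 for u,v in proj('',P,Cc)]
    print(nm,th,proj('',P,Cc).round()[[0,-1]].tolist(),f(P),proj('',B,Cc).round()[-1],f(B))
a=cv2.resize(t[200:280,250:350],(400,320),interpolation=cv2.INTER_CUBIC); b=cv2.resize(s_[170:270,260:360],(400,400),interpolation=cv2.INTER_CUBIC)
c=np.zeros((600,800,3),'uint8'); c[:320,:400]=a; c[:400,400:]=b; c[320:600,:373]=cv2.resize(im,(373,280)); cv2.imwrite('pics/cc.png',c[:,:,::-1])
E
```

```text
[ 0.57707655 -0.18574414  0.29130497] [-24.  22.  52.  93. -18.  74. -59.]
top 60 [[274.0, 225.0], [265.0, 210.0]] [np.uint64(141), np.uint64(34), np.uint64(48), np.uint64(131)] [285. 243.] [np.uint64(197), np.uint64(91), np.uint64(61)]
top 75 [[273.0, 224.0], [264.0, 209.0]] [np.uint64(55), np.uint64(32), np.uint64(40), np.uint64(86)] [281. 237.] [np.uint64(86), np.uint64(101), np.uint64(159)]
top 90 [[273.0, 224.0], [264.0, 209.0]] [np.uint64(55), np.uint64(32), np.uint64(40), np.uint64(86)] [277. 230.] [np.uint64(164), np.uint64(187), np.uint64(190)]
top 100 [[274.0, 225.0], [265.0, 211.0]] [np.uint64(141), np.uint64(34), np.uint64(48), np.uint64(90)] [275. 226.] [np.uint64(190), np.uint64(190), np.uint64(190)]
scene 60 [[307.0, 206.0], [312.0, 192.0]] [np.uint64(81), np.uint64(52), np.uint64(53), np.uint64(159)] [298. 209.] [np.uint64(93), np.uint64(63), np.uint64(53)]
scene 75 [[308.0, 207.0], [313.0, 195.0]] [np.uint64(117), np.uint64(81), np.uint64(66), np.uint64(49)] [300. 203.] [np.uint64(53), np.uint64(107), np.uint64(145)]
scene 90 [[308.0, 209.0], [314.0, 199.0]] [np.uint64(179), np.uint64(117), np.uint64(194), np.uint64(222)] [303. 198.] [np.uint64(83), np.uint64(108), np.uint64(111)]
scene 100 [[308.0, 210.0], [314.0, 203.0]] [np.uint64(171), np.uint64(115), np.uint64(217), np.uint64(224)] [305. 196.] [np.uint64(123), np.uint64(107), np.uint64(122)]
```

View pics/cc.png

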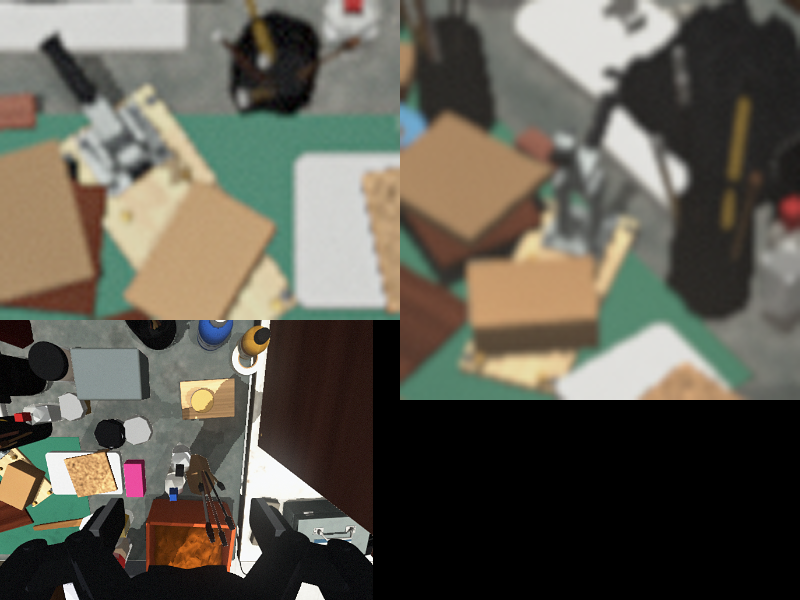

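```bash
python3 - <<'E'
from h import *
x=np.array([.857,.515,0]);p0=np.array([.535,.2325,.062])
def line(C,ths):
  for th in ths:
    q=np.radians(th); print(th,proj('',[p0+x*r*np.sin(q)+[0,0,r*np.cos(q)] for r in(.026,.08)]+[p0,p0-x*.072*np.cos(q)+[0,0,.072*np.sin(q)]],C).round().tolist())
print('w4: handle base(238,277), hidden ~(300,303); bar end (80,308)'); line(pickle.load(open('pics/w4.png.pkl','rb')),(30,40,50,60,70,80))
print('w3 closed: tip(391,261), bar end (287,231)'); line(pickle.load(open('pics/w3.png.pkl','rb')),(0,5))
print('w9'); line(pickle.load(open('pics/w93.png.pkl','rb')),(0,60,70,80,100))
C=cam('scene'); print('scene closed: handle black tip ~(190+306/2.7,170+72/2.7)=(303,197) base (303,210)'); line(C,(0,))
C=cam('top'); print('top closed tip (276,231)'); line(C,(0,70,100))
E
```

```text
w4: handle base(238,277), hidden ~(300,303); bar end (80,308)
30 [[224.0, 283.0], [269.0, 333.0], [209.0, 267.0], [55.0, 296.0]]
40 [[233.0, 281.0], [299.0, 322.0], [209.0, 267.0], [57.0, 306.0]]
50 [[240.0, 279.0], [321.0, 310.0], [209.0, 267.0], [65.0, 316.0]]
60 [[246.0, 276.0], [337.0, 298.0], [209.0, 267.0], [81.0, 325.0]]
70 [[251.0, 273.0], [347.0, 287.0], [209.0, 267.0], [103.0, 332.0]]
80 [[254.0, 270.0], [351.0, 276.0], [209.0, 267.0], [131.0, 336.0]]
w3 closed: tip(391,261), bar end (287,231)
0 [[379.0, 237.0], [393.0, 266.0], [374.0, 227.0], [279.0, 226.0]]
5 [[382.0, 237.0], [406.0, 266.0], [374.0, 227.0], [278.0, 228.0]]
w9
0 [[320.0, 274.0], [320.0, 300.0], [320.0, 264.0], [319.0, 326.0]]
60 [[320.0, 247.0], [321.0, 206.0], [320.0, 264.0], [319.0, 327.0]]
70 [[320.0, 244.0], [321.0, 197.0], [320.0, 264.0], [319.0, 319.0]]
80 [[320.0, 242.0], [321.0, 190.0], [320.0, 264.0], [320.0, 308.0]]
100 [[320.0, 239.0], [321.0, 185.0], [320.0, 264.0], [320.0, 281.0]]
scene closed: handle black tip ~(190+306/2.7,170+72/2.7)=(303,197) base (303,210)
0 [[303.0, 209.0], [303.0, 196.0], [304.0, 216.0], [293.0, 232.0]]
top closed tip (276,231)
0 [[279.0, 233.0], [277.0, 230.0], [279.0, 234.0], [294.0, 258.0]]
70 [[274.0, 226.0], [263.0, 207.0], [279.0, 234.0], [282.0, 239.0]]
100 [[274.0, 226.0], [264.0, 209.0], [279.0, 234.0], [274.0, 226.0]]
```

The fixed cameras put the handle at about 68–70°, still short of falling open. I go back and press again, taking pictures at each stage.

```bash
python3 - <<'E'
from h import *
x=np.array([.857,.515,0]);p0=np.array([.535,.2325,.062])
print(go(p0+.062*x+[0,0,.26],Rdown(-59)))
E
```

```text
(array([  1.11, -45.02,  -3.07]), array([  0.,  -0., -31.]))
```

Call:
carry_out --rows '[[[0,-6,-3.1,0,0,-4,1],[0.2,-12,-3.1,0,0,-8,1],[0.3,-18,-3.1,0,0,-12,1],[0.5,-24,-3.1,0,0,-16,-1],[0.7,-30,-3.1,0,0,-20,-1],[0.9,-36,-3.1,0,0,-25,-1],[1.1,-42,-3.1,0,0,-31,-1],[1.1,-45,-3.1,0,0,-31,-1]]]'

```text
time: 13.9
tool_pos: [0.587, 0.2691, 0.3215]
tool_rot: [[0.854, 0.52, -0.001], [0.52, -0.854, 0.001], [0.0, -0.001, -1.0]]
contact_force: [0.2, 0.3, -0.2]
grip_width: 0.0
grasp_force: 0.0
```

Call:
carry_out --rows '[[[0,0,5,0,0,0,-1],[0,0,10,0,0,0,-1],[0,0,15,0,0,0,-1],[0,0,19,0,0,0,-1],[0,0,21,0,0,0,-1],[0,0,22,0,0,0,-1],[0,0,22,0,0,0,-1],[0,0,22,0,0,0,-1]]]'

```text
time: 14.9
tool_pos: [0.589, 0.2647, 0.1035]
tool_rot: [[0.857, 0.515, 0.003], [0.515, -0.857, 0.001], [0.003, 0.0, -1.0]]
contact_force: [0.2, -0.8, 0.2]
grip_width: -0.0001
grasp_force: 0.0
```

```bash
python3 - <<'E'
from h import *
x=np.array([.857,.515,0]);y=np.array([-.515,.857,0]);p0=np.array([.535,.2325,.062])
im,C=wsnap('p1.png'); wsnap('p1s.png','scene'); s=arm.observe();q=s['tool_pos']-p0; print(q@x,q@y,q[2],s['contact_force'],s['grasp_force'])
print(go(p0+.062*x+[0,0,.0],Rdown(-59)))
E
```

```text
0.06258625363705753 -0.00013507918470921296 0.04125416429476747 [-0.30524395 -0.05094172 -0.27870884] 0.0
(array([-0.07, -0.01,  4.13]), array([-0. , -0.1, -0. ]))
```

Call:
carry_out --rows '[[[0,0,0.7,0,0,0,-1],[0,0,1.4,0,0,0,-1],[0,0,2.1,0,0,0,-1],[0,0,2.7,0,0,0,-1],[0,0,3.3,0,0,0,-1],[0,0,3.8,0,0,0,-1],[0,0,4.2,0,0,0,-1],[0,0,4.2,0,0,0,-1]]]'

```text
time: 16.0
tool_pos: [0.5877, 0.2643, 0.0596]
tool_rot: [[0.857, 0.515, -0.001], [0.515, -0.857, -0.0], [-0.001, -0.0, -1.0]]
contact_force: [-0.6, -0.2, 0.5]
grip_width: -0.0002
grasp_force: 0.0
```

```bash
python3 - <<'E'
from h import *
x=np.array([.857,.515,0]);y=np.array([-.515,.857,0]);p0=np.array([.535,.2325,.062])
im,C=wsnap('p2.png'); sc,Cs=wsnap('p2s.png','scene'); s=arm.observe();q=s['tool_pos']-p0; print(q@x,q@y,q[2],s['contact_force'],s['grasp_force'])
for th in (60,70,80,90,100):
    a=np.radians(th); print(th,[proj('',[p0+x*r*np.sin(a)+[0,0,r*np.cos(a)] for r in(.026,.08)]+[p0-x*.072*np.cos(a)+[0,0,.072*np.sin(a)]],c).round().tolist() for c in(C,Cs)])
L=lambda f:cv2.imread('pics/'+f)
c=np.zeros((600,800,3),'uint8')
c[:300,:400]=cv2.resize(L('p1.png')[180:330,220:420],(400,300)); c[:300,400:]=cv2.resize(L('p2.png')[180:330,220:420],(400,300))
for i,f in enumerate(('s1.png','p1s.png','p2s.png')): c[300:560,i*266:i*266+266]=cv2.resize(L(f)[160:250,270:362],(266,260),interpolation=cv2.INTER_CUBIC)
cv2.imwrite('pics/comp.png',c)
E
```

```text
0.06181245901420686 3.3582052157594966e-06 -0.0019902221897319314 [-0.23816337  0.23089619 -0.52513967] 0.0
60 [[[319.0, 370.0], [319.0, 312.0], [319.0, 566.0]], [[307.0, 207.0], [313.0, 191.0], [298.0, 209.0]]]
70 [[[319.0, 361.0], [319.0, 284.0], [319.0, 562.0]], [[307.0, 208.0], [314.0, 193.0], [299.0, 205.0]]]
80 [[[319.0, 354.0], [319.0, 264.0], [319.0, 549.0]], [[307.0, 209.0], [314.0, 195.0], [301.0, 201.0]]]
90 [[[319.0, 348.0], [319.0, 251.0], [319.0, 528.0]], [[307.0, 210.0], [314.0, 198.0], [303.0, 198.0]]]
100 [[[319.0, 344.0], [319.0, 244.0], [319.0, 499.0]], [[307.0, 211.0], [314.0, 202.0], [305.0, 195.0]]]
```

View pics/comp.png

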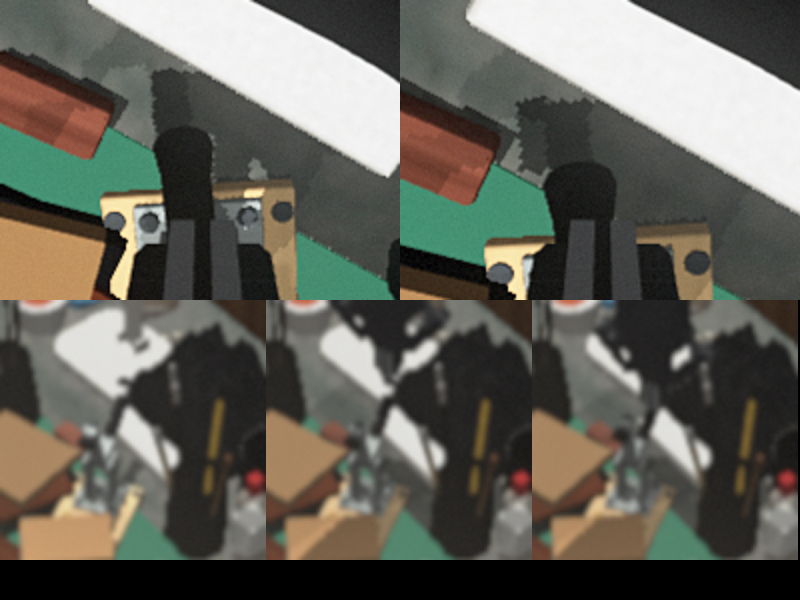

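```bash
python3 - <<'E'
from h import *
from scipy.optimize import least_squares
x=np.array([.857,.515,0]);p0=np.array([.535,.2325,.062])
CC={k:pickle.load(open(f'pics/{k}.png.pkl','rb')) for k in('w8','w93','p1','p2')}
obs={'w93':193,'p1':243.5,'p2':261.5}
# triangulate the tip (x',z) from rows
f=lambda p,k:proj('',p0+x*p[0]+[0,0,p[1]],CC[k])[0,1]
for ks in(('w93','p1'),('p1','p2'),('w93','p2'),('w93','p1','p2')):
  r=least_squares(lambda p:[f(p,k)-obs[k] for k in ks],[.07,.0]); print(ks,r.x,np.degrees(np.arctan2(*r.x)),np.hypot(*r.x),r.fun.round(1))
E
```

```text
('w93', 'p1') [0.07736472 0.02059042] 75.09635971769202 0.08005788593074933 [ 0. -0.]
('p1', 'p2') [ 0.04863036 -0.06694524] 144.00459563135544 0.08274404305368067 [ 0. -0.]
('w93', 'p2') [ 0.07247175 -0.00534778] 94.22027690493991 0.07266879099272126 [-0. -0.]
('w93', 'p1', 'p2') [ 0.06948236 -0.0104814 ] 98.57837419502276 0.07026847088415761 [ 2.  -3.5  1.8]
```

The handle tip triangulates to r = 80 mm, which is right, and 75° before this press. It is now about 82°. The finger tips act some 15 mm short of the nominal TCP, so I press further down.

Call:
carry_out --rows '[[[0.3,0,0.3,0,0,0,-1],[0.5,0,0.6,0,0,0,-1],[0.5,0,0.9,0,0,0,-1],[0.5,0,1.2,0,0,0,-1],[0.5,0,1.5,0,0,0,-1],[0.5,0,1.7,0,0,0,-1],[0.5,0,1.7,0,0,0,-1],[0.5,0,1.7,0,0,0,-1]]]'

```text
time: 17.1
tool_pos: [0.5922, 0.2669, 0.043]
tool_rot: [[0.857, 0.515, 0.0], [0.515, -0.857, 0.0], [0.0, -0.0, -1.0]]
contact_force: [0.7, 0.3, 0.2]
grip_width: -0.0001
grasp_force: 0.0
```

```bash
cat > tip.py <<'E'
from h import *
x=np.array([.857,.515,0]);p0=np.array([.535,.2325,.062])
def tip(f):
  im,C=wsnap(f); s=arm.observe();q=s['tool_pos']-p0; print(q@x,q[2],s['contact_force'].round(1),s['grasp_force'])
  c=im[:,314:320].astype(int).sum(2).mean(1); d=[r for r in range(150,330) if c[r]<130]; print('dark rows',d[:1],d[-1:])
  for th in (70,80,90,100):
    a=np.radians(th); print(th,proj('',[p0+x*r*np.sin(a)+[0,0,r*np.cos(a)] for r in(.026,.08)],C).round()[:,1].tolist())
E
python3 -c "
from tip import *
tip('p3.png')"
```

```text
0.06680461280041258 -0.01895849077363588 [ 0.   0.1 -0.1] 0.0
dark rows [150] [329]
70 [393.0, 315.0]
80 [385.0, 291.0]
90 [378.0, 275.0]
100 [372.0, 266.0]
```

Call:
carry_out --rows '[[[0,0,0,0,0,0,-1],[0,0,-1,0,0,0,-1],[0,0,-3,0,0,0,-1],[0,0,-7,0,0,0,-1],[0,0,-12,0,0,0,-1],[0,0,-17,0,0,0,-1],[0,0,-20,0,0,0,-1],[0,0,-20,0,0,0,-1]]]'

```text
time: 18.15
tool_pos: [0.5941, 0.267, 0.2475]
tool_rot: [[0.857, 0.515, 0.007], [0.515, -0.857, 0.004], [0.008, 0.0, -1.0]]
contact_force: [-0.6, -0.4, 0.6]
grip_width: 0.0001
grasp_force: 0.0
```

```bash
python3 -c "
from tip import *
tip('p4.png')
im=cv2.imread('pics/p4.png'); print([(r,int(im[r,314:320].mean())) for r in range(160,340,3)])
sc,Cs=wsnap('p4s.png','scene'); a=cv2.imread('pics/s1.png')
for u in range(300,320,2): print(u,[int(sc[v,u].mean()) for v in range(188,216,2)],[int(a[v,u].mean()) for v in range(188,216,2)])
"
```

```text
0.0672099264538897 0.18314766094696497 [ 0.1  0.7 -0.5] 0.0
dark rows [150] [329]
70 [251.0, 205.0]
80 [249.0, 198.0]
90 [247.0, 194.0]
100 [246.0, 193.0]
[(160, 241), (163, 242), (166, 242), (169, 241), (172, 242), (175, 242), (178, 241), (181, 243), (184, 240), (187, 185), (190, 77), (193, 60), (196, 53), (199, 52), (202, 53), (205, 52), (208, 50), (211, 52), (214, 51), (217, 48), (220, 49), (223, 53), (226, 52), (229, 51), (232, 52), (235, 51), (238, 49), (241, 46), (244, 33), (247, 212), (250, 200), (253, 197), (256, 197), (259, 197), (262, 198), (265, 144), (268, 55), (271, 51), (274, 99), (277, 78), (280, 102), (283, 121), (286, 227), (289, 215), (292, 50), (295, 52), (298, 52), (301, 49), (304, 50), (307, 47), (310, 47), (313, 45), (316, 44), (319, 43), (322, 41), (325, 41), (328, 40), (331, 40), (334, 41), (337, 48)]
300 [125, 102, 101, 101, 97, 84, 76, 90, 93, 100, 106, 110, 125, 121] [129, 114, 116, 116, 112, 108, 106, 115, 176, 149, 64, 48, 94, 122]
302 [182, 111, 100, 108, 101, 57, 46, 70, 90, 93, 97, 106, 101, 94] [183, 116, 113, 120, 114, 109, 106, 103, 161, 152, 69, 53
[... 400 characters left out ...]
61, 171, 146, 141]
310 [176, 216, 221, 168, 102, 131, 199, 178, 106, 45, 49, 88, 100, 89] [178, 218, 190, 98, 63, 54, 53, 66, 106, 117, 115, 110, 125, 118]
312 [93, 185, 203, 154, 112, 175, 170, 68, 46, 104, 116, 103, 100, 95] [91, 184, 159, 58, 51, 107, 147, 194, 215, 204, 143, 108, 112, 109]
314 [86, 99, 84, 59, 105, 206, 207, 126, 142, 208, 203, 141, 104, 83] [85, 101, 78, 51, 94, 202, 224, 224, 224, 224, 205, 142, 114, 118]
316 [61, 38, 38, 36, 58, 147, 214, 215, 220, 223, 222, 200, 137, 91] [63, 39, 38, 38, 58, 148, 217, 224, 224, 224, 223, 203, 140, 110]
318 [37, 40, 39, 37, 38, 55, 129, 205, 224, 223, 223, 221, 198, 135] [38, 37, 38, 36, 38, 54, 130, 208, 225, 224, 224, 223, 199, 136]
```

Now open: the scene pixels match 100°. I measure the jar, board and cork from the earlier near picture j1.

```bash
python3 - <<'E'
from h import *
im=cv2.imread('pics/j1.png'); C=pickle.load(open('pics/j1.png.pkl','rb')); hsv=cv2.cvtColor(im,cv2.COLOR_BGR2HSV)
print('px',hsv[141,347],hsv[141,325],hsv[165,330],hsv[141,420],'cork',hsv[262,158])
g=cv2.medianBlur(cv2.cvtColor(im,cv2.COLOR_BGR2GRAY),5)
c=cv2.HoughCircles(g[100:185,290:420],cv2.HOUGH_GRADIENT,1,50,param1=80,param2=15,minRadius=12,maxRadius=30); print(c)
if c is not None:
  for u,v,r in c[0]: print('lid',ray('',[(u+290,v+100),(u+290+r,v+100)],.074,C))
def rect(mask,z,name,seed):
  n,l=cv2.connectedComponents(mask); m=(l==l[seed[1],seed[0]]).astype('uint8'); m=cv2.morphologyEx(m,cv2.MORPH_CLOSE,np.ones((25,25)))
  k=max(cv2.findContours(m,0,1)[0],key=cv2.contourArea); h=ray('',cv2.convexHull(k)[:,0],z,C)[:,:2]
  r=cv2.minAreaRect((h*1000).astype('float32')); print(name,r)
H,S,V=cv2.split(hsv)
rect(((H>8)&(H<30)&(S>50)&(V>150)).astype('uint8'),.028,'board',(318,165))
rect(((H>5)&(H<30)&(S>50)&(V>110)).astype('uint8'),.028,'cork',(158,262))
print(go([.577,-.18,.29],Rdown(-90)))
E
```

```text
px [ 23 124 245] [ 19 104 238] [ 14 117 174] [30 24 74] cork [ 19 108 245]
[[[56.5 36.5 18. ]]]
lid [[ 0.64143079 -0.21209328  0.074     ]
 [ 0.64145352 -0.23030974  0.074     ]]
board ((452.1255187988281, -185.76980590820312), (987.7888793945312, 646.1346435546875), 89.97340393066406)
cork ((482.4481201171875, 21.60186767578125), (91.70437622070312, 91.55961608886719), 11.124032974243164)
(array([-24.28,  37.53,  -4.69]), array([-0., -0., 31.]))
```

Call:
carry_out --rows '[[[0,0,-4.7,0,0,0,1],[-2.5,5.5,-4.7,0,0,4,1],[-5,11,-4.7,0,0,8,1],[-8,16.5,-4.7,0,0,12,1],[-10.5,22,-4.7,0,0,16,1],[-13,27.5,-4.7,0,0,20,1],[-16,33,-4.7,0,0,24,1],[-18,38,-4.7,0,0,28,1]]]'

```text
time: 19.25
tool_pos: [0.6324, -0.1539, 0.2887]
tool_rot: [[0.999, 0.048, -0.002], [0.048, -0.999, 0.0], [-0.002, -0.001, -1.0]]
contact_force: [0.3, 0.9, -0.1]
grip_width: 0.0858
grasp_force: 0.0
```

Call:
carry_out --rows '[[[-1.2,2.8,0,0,0,1.5,1],[-2.5,5.5,0,0,0,3,1],[-2.5,5.5,3,0,0,3,1],[-2.5,5.5,8,0,0,3,1],[-2.5,5.5,12,0,0,3,1],[-2.5,5.5,12,0,0,3,1],[-2.5,5.5,12,0,0,3,1],[-2.5,5.5,12,0,0,3,1]]]'

```text
time: 20.25
tool_pos: [0.6126, -0.2083, 0.1721]
tool_rot: [[1.0, 0.0, 0.004], [0.0, -1.0, -0.001], [0.004, 0.001, -1.0]]
contact_force: [-0.3, -0.6, -0.3]
grip_width: 0.0856
grasp_force: 0.0
```

```bash
cat > m.py <<'E'
from h import *
def lid(im,C,guess,z,rw=.02):
  p=proj('',[list(guess)+[z]],C)[0]; q=proj('',[[guess[0],guess[1]+rw,z]],C)[0]; R=np.linalg.norm(q-p)
  x0,y0=[max(0,int(v-2.2*R)) for v in p]; sub=im[y0:int(p[1]+2.2*R),x0:int(p[0]+2.2*R)]
  g=cv2.medianBlur(cv2.cvtColor(sub,cv2.COLOR_RGB2GRAY),5)
  c=cv2.HoughCircles(g,cv2.HOUGH_GRADIENT,1,20,param1=80,param2=12,minRadius=int(.75*R),maxRadius=int(1.25*R))
  if c is None: print('none',p,R); return
  for u,v,r in c[0][:2]: print('lid',ray('',[(u+x0,v+y0)],z,C)[0].round(4),'r',(r/R*rw).round(4),'img',u+x0,v+y0)
def rect(im,C,f,seed,z,name,close=9):
  hsv=cv2.cvtColor(im,cv2.COLOR_RGB2HSV); m=f(*[a.astype(int) for a in cv2.split(hsv)]).astype('uint8'); m=cv2.morphologyEx(m,cv2.MORPH_OPEN,np.ones((3,3)))
  s=proj('',[list(seed)+[z]],C)[0].round().astype(int); n,l=cv2.connectedComponents(m)
  if l[s[1],s[0]]==0: print(name,'seed off',s,hsv[s[1],s[0]]); return
  k=(l==l[s[1],s[0]]).astype('uint8'); k=cv2.morphologyEx(k,cv2.MORPH_CLOSE,np.ones((close,close)))
  k=max(cv2.findContours(k,0,1)[0],key=cv2.contourArea); h=ray('',cv2.convexHull(k)[:,0],z,C)[:,:2]
  r=cv2.minAreaRect((h*1000).astype('float32')); print(name,np.round(r[0],1),np.round(r[1],1),round(r[2],1)); return r
E
python3 - <<'E'
from m import *
im,C=wsnap('j2.png'); s=arm.observe(); print(s['tool_pos'],s['joint_pos'].round(),s['contact_force'])
lid(im,C,(.640,-.212),.074)
for g in((.61,-.25),(.66,-.26)):
  rect(im,C,lambda H,S,V:(H>8)&(H<32)&(S>45)&(V>110),g,.028,'board',25)
E
```

```text
[ 0.61245927 -0.20822495  0.17187199] [-17.  32.  47.  96. -26.  63. -52.] [-0.06133914 -0.27346215 -0.10098636]
lid [ 0.6392 -0.213   0.074 ] r 0.0196 img 326.5 195.5
lid [ 0.6617 -0.1972  0.074 ] r 0.0186 img 304.5 164.5
board [ 640.7 -225.7] [ 72.  102.9] 3.7
board [ 640.7 -225.7] [ 72.  102.9] 3.7
```

Call:
carry_out --rows '[[[1.4,0.4,1,0,0,0,1],[2.7,0.4,3,0,0,0,1],[2.7,0.4,6,0,0,0,1],[2.7,0.4,9,0,0,0,1],[2.7,0.4,11.5,0,0,0,1],[2.7,0.4,13,0,0,0,1],[2.7,0.4,13.8,0,0,0,1],[2.7,0.4,13.8,0,0,0,1]]]'

```text
time: 21.3
tool_pos: [0.6387, -0.2119, 0.0318]
tool_rot: [[1.0, -0.0, 0.0], [-0.0, -1.0, -0.0], [0.0, 0.0, -1.0]]
contact_force: [0.3, 1.3, -0.0]
grip_width: 0.0856
grasp_force: 0.0
```

Call:
carry_out --rows '[[[0,0,0,0,0,0,-1],[0,0,0,0,0,0,-1],[0,0,0,0,0,0,-1],[0,0,0,0,0,0,-1],[0,0,0,0,0,0,-1],[0,0,-0.5,0,0,0,-1],[0,0,-2,0,0,0,-1],[0,0,-4,0,0,0,-1]]]'

```text
time: 22.3
tool_pos: [0.6382, -0.2117, 0.0727]
tool_rot: [[1.0, -0.0, -0.001], [-0.0, -1.0, 0.0], [-0.001, -0.0, -1.0]]
contact_force: [0.7, 0.9, -1.3]
grip_width: 0.0344
grasp_force: 58.8
```

```bash
python3 - <<'E'
from m import *
s=arm.observe(); print(s['tool_pos'],s['grip_width'],s['grasp_force'])
print(go([.481,.023,.18],Rdown(-90)))
E
```

```text
[ 0.63820235 -0.21174971  0.07270619] 0.034433757178853136 58.79583884845488
(array([-15.73, -23.47, -10.71]), array([-0.,  0., -0.]))
```

```bash
python3 - <<'E'
from m import *
im,C=wsnap('j3.png'); t,Ct=wsnap('t3.png','top')
lid(im,C,(.638,-.212),.115)
h=cv2.cvtColor(im,cv2.COLOR_RGB2HSV); 
m=((h[:,:,0]>15)&(h[:,:,0]<32)&(h[:,:,1]>70)&(h[:,:,2]>90)).astype('uint8'); n,l,st,ce=cv2.connectedComponentsWithStats(m)
for i in range(1,n):
  if st[i,4]>200: print(st[i],ce[i].round())
print(proj('',[[.638,-.212,.115],[.638,-.212,.072]],C))
E
```

```text
lid [ 0.6442 -0.2131  0.115 ] r 0.0192 img 323.5 316.5
lid [ 0.656  -0.2119  0.115 ] r 0.0155 img 320.5 288.5
[116   0  35  28 335] [137.  11.]
[ 457   21  110  135 6491] [507.  78.]
[ 276  186  154  115 8051] [383. 235.]
[ 256  207   42   84 1270] [272. 248.]
[285 250  74  30 691] [323. 261.]
[ 277  268   88   99 7185] [321. 318.]
[146 293  37  36 327] [167. 305.]
[   0  395   58   58 1854] [ 21. 421.]
[[320.68239359 330.52585311]
 [320.612234   284.40220218]]
```

Call:
carry_out --rows '[[[0,0,-5,0,0,0,-1],[0,0,-10,0,0,0,-1],[-0.5,-1,-14.5,0,0,0,-1],[-3,-5,-14.5,0,0,0,-1],[-6,-9.5,-14.5,0,0,0,-1],[-9,-14,-14.5,0,0,0,-1],[-12,-18.5,-14.5,0,0,0,-1],[-15,-22.5,-14.5,0,0,0,-1]]]'

```text
time: 23.4
tool_pos: [0.4873, 0.0148, 0.2168]
tool_rot: [[1.0, 0.001, -0.0], [0.001, -1.0, 0.001], [-0.0, -0.001, -1.0]]
contact_force: [0.8, 0.5, -0.6]
grip_width: 0.0346
grasp_force: 59.2
```

Call:
carry_out --rows '[[[-0.8,-1,0,0,0,0,-1],[-0.8,-1,0,0,0,0,-1],[-0.8,-1,5,0,0,0,-1],[-0.8,-1,9,0,0,0,-1],[-0.8,-1,12.5,0,0,0,-1],[-0.8,-1,13.5,0,0,0,-1],[-0.8,-1,13.5,0,0,0,-1],[-0.8,-1,13.5,0,0,0,-1]]]'

```text
time: 24.4
tool_pos: [0.4819, 0.0229, 0.0832]
tool_rot: [[1.0, -0.001, 0.003], [-0.001, -1.0, 0.001], [0.003, -0.001, -1.0]]
contact_force: [0.9, -0.6, -0.1]
grip_width: 0.0342
grasp_force: 59.2
```

```bash
python3 - <<'E'
from m import *
s=arm.observe(); print(s['tool_pos'],s['grip_width'],s['grasp_force'],s['contact_force'])
im,C=wsnap('j4.png'); lid(im,C,s['tool_pos'][:2],s['tool_pos'][2]+.042); sc,Cs=wsnap('j4s.png','scene')
rect(im,C,lambda H,S,V:(H>5)&(H<30)&(S>50)&(V>100),(.51,.05),.028,'cork')
h=cv2.cvtColor(im,cv2.COLOR_RGB2HSV); p=s['tool_pos']
E
```

```text
[0.48186916 0.02294632 0.08316603] 0.03417491349669275 59.180155468638986 [ 0.92899116 -0.63768797 -0.09980861]
lid [0.4879 0.0227 0.1252] r 0.0202 img 320.5 315.5
lid [0.4994 0.0223 0.1252] r 0.0153 img 321.5 288.5
cork [482.9  23.8] [89.8 90.1] 10.8
```

Call:
carry_out --rows '[[[-0.2,0,1,0,0,0,-1],[-0.2,0,2,0,0,0,-1],[-0.2,0,3,0,0,0,-1],[-0.2,0,3.5,0,0,0,-1],[-0.2,0,3.9,0,0,0,-1],[-0.2,0,4.3,0,0,0,-1],[-0.2,0,4.6,0,0,0,-1],[-0.2,0,4.7,0,0,0,-1]]]'

```text
time: 25.5
tool_pos: [0.4784, 0.0232, 0.0348]
tool_rot: [[1.0, -0.0, -0.0], [-0.0, -1.0, 0.0], [-0.0, -0.0, -1.0]]
contact_force: [0.3, 0.6, -0.1]
grip_width: 0.0349
grasp_force: 59.2
```

Call:
carry_out --rows '[[[0,0,0.1,0,0,0,-1],[0,0,0.2,0,0,0,-1],[0,0,0.3,0,0,0,-1],[0,0,0.35,0,0,0,-1],[0,0,0.4,0,0,0,-1],[0,0,0.4,0,0,0,-1],[0,0,0.4,0,0,0,-1],[0,0,0.4,0,0,0,-1]]]'

```text
time: 26.5
tool_pos: [0.4788, 0.0234, 0.0329]
tool_rot: [[1.0, -0.0, -0.0], [-0.0, -1.0, 0.003], [-0.0, -0.003, -1.0]]
contact_force: [-6.0, 0.3, 23.2]
grip_width: 0.0349
grasp_force: 63.5
```

Touchdown came at TCP z 0.033, against 0.032 when gripped, so there was no slip. I release the jar and go to the box.

Call:
carry_out --rows '[[[0,0,-0.1,0,0,0,0.3],[0,0,-0.1,0,0,0,1],[0,0,-0.1,0,0,0,1],[0,0,-0.1,0,0,0,1],[0,0,-3,0,0,0,1],[0,0,-9,0,0,0,1],[0,0,-15,0,0,0,1],[0,0,-20,0,0,-10,1]]]'

```text
time: 27.5
tool_pos: [0.4786, 0.023, 0.2328]
tool_rot: [[0.984, 0.178, 0.001], [0.178, -0.984, -0.0], [0.001, 0.0, -1.0]]
contact_force: [0.1, 0.9, 0.0]
grip_width: 0.0855
grasp_force: 0.0
```

```bash
python3 - <<'E'
from m import *
im,C=wsnap('j5.png'); s=arm.observe(); print(s['tool_pos'])
lid(im,C,(.484,.023),.074)
rect(im,C,lambda H,S,V:(H>5)&(H<30)&(S>50)&(V>100),(.51,.05),.028,'cork')
print(go([.46,.18,.24],Rdown(60.7)))
E
```

```text
[0.48273703 0.02266657 0.23846204]
lid [0.4781 0.0252 0.074 ] r 0.0228 img 317.5 211.5
lid [0.5061 0.0491 0.074 ] r 0.0197 img 296.5 176.5
cork [481.2  23.5] [93.  90.7] 11.1
(array([  0.63, -15.88,  -0.12]), array([   0.8,   -0.4, -140.2]))
```

Call:
carry_out --rows '[[[0,-2,0,0,0,-10,1],[0,-4,0,0,0,-20,1],[0,-6,0,0,0,-30,1],[0.2,-8,0,0,0,-40,1],[0.3,-10,0,0,0,-50,1],[0.4,-12,0,0,0,-60,1],[0.6,-14,0,0,0,-70,1],[0.6,-15.9,0,0,0,-80,1]]]'

```text
time: 28.55
tool_pos: [0.4565, 0.1814, 0.2304]
tool_rot: [[-0.005, 1.0, -0.001], [1.0, 0.005, -0.0], [-0.0, -0.001, -1.0]]
contact_force: [0.6, 0.7, -0.6]
grip_width: 0.0854
grasp_force: 0.0
```

Call:
carry_out --rows '[[[0,0,0,0,0,-10,1],[0,0,0,0,0,-20,1],[0,0,0,0,0,-30,1],[0,0,0,0,0,-40,1],[0,0,0,0,0,-50,1],[0,0,0,0,0,-60,1],[0,0,0,0,0,-60,1],[0,0,0,0,0,-60,1]]]'

```text
time: 29.55
tool_pos: [0.4567, 0.1807, 0.2307]
tool_rot: [[-0.865, 0.503, -0.0], [0.503, 0.865, -0.0], [0.0, -0.0, -1.0]]
contact_force: [0.3, -0.9, 0.5]
grip_width: 0.0854
grasp_force: 0.0
```

```bash
python3 - <<'E'
from m import *
im,C=wsnap('b1.png'); s=arm.observe(); print(s['tool_pos'],s['tool_rot'][:,1],s['joint_pos'].round())
h=cv2.cvtColor(im,cv2.COLOR_RGB2HSV); 
for q in((.46,.183,.045),(.445,.19,.045),(.475,.17,.045)):
  u,v=proj('',[q],C)[0].round().astype(int); print((u,v),h[v,u])
for f in (lambda H,S,V:(H>8)&(H<18)&(S>95)&(V>60),lambda H,S,V:(H>8)&(H<18)&(S>110)&(V>60)):
 for q in((.46,.183),(.445,.19),(.475,.17)): r=rect(im,C,f,q,.045,'box')
E
```

```text
[0.45674092 0.18075689 0.23070546] [ 5.02019637e-01  8.64856209e-01 -1.48876919e-04] [-54.   8.  31. 112.  -5.  62.  39.]
(np.int64(325), np.int64(205)) [ 16 131 183]
(np.int64(323), np.int64(188)) [ 16 132 201]
(np.int64(321), np.int64(224)) [ 16 125 212]
box [457.2 181. ] [60.1 90.9] 59.4
box [457.2 181. ] [60.1 90.9] 59.4
box [457.2 181. ] [60.1 90.9] 59.4
box [457.3 181. ] [59.6 91.2] 58.5
box [457.3 181. ] [59.6 91.2] 58.5
box [457.3 181. ] [59.6 91.2] 58.5
```

Call:
carry_out --rows '[[[0,0,5,0,0,1,1],[0,0,10,0,0,1,1],[0,0,15,0,0,1,1],[0,0,18,0,0,1,1],[0,0,20,0,0,1,1],[0,0,21,0,0,1,1],[0,0,21.6,0,0,1,1],[0,0,21.6,0,0,1,1]]]'

```text
time: 30.6
tool_pos: [0.4571, 0.181, 0.0151]
tool_rot: [[-0.857, 0.515, 0.0], [0.515, 0.857, 0.0], [-0.0, 0.001, -1.0]]
contact_force: [0.3, 0.6, 0.4]
grip_width: 0.0851
grasp_force: 0.0
```

Call:
carry_out --rows '[[[0,0,0,0,0,0,-1],[0,0,0,0,0,0,-1],[0,0,0,0,0,0,-1],[0,0,0,0,0,0,-1],[0,0,0,0,0,0,-1],[0,0,-0.5,0,0,0,-1],[0,0,-2,0,0,0,-1],[0,0,-5,0,0,0,-1]]]'

```text
time: 31.6
tool_pos: [0.4559, 0.1805, 0.0653]
tool_rot: [[-0.857, 0.515, -0.002], [0.515, 0.857, -0.001], [0.001, -0.002, -1.0]]
contact_force: [0.4, 1.0, -0.1]
grip_width: 0.0002
grasp_force: 0.0
```

```bash
python3 - <<'E'
from m import *
im,C=wsnap('b2.png'); s=arm.observe(); print(s['tool_pos'],s['grip_width'],s['grasp_force'])
f=lambda H,S,V:(H>8)&(H<18)&(S>95)&(V>60)
rect(im,C,f,s['tool_pos'][:2]-.02*s['tool_rot'][:2,0]*-1,s['tool_pos'][2]+.030,'box')
print(go([.6407,-.2257,.24],Rdown(3.7)))
E
```

```text
[0.45887066 0.18152192 0.069024  ] -0.00014343338310892086 0.0
box [437.8 192.8] [43.4 66.7] 59.1
(array([-36.61, -25.44, -17.13]), array([ 0.3, -0. , 55.3]))
```

The fingers closed on nothing. The pads evidently reach about 19–30 mm less far than the nominal TCP, which agrees with the clamp pushes and the high jar grasp. I back up and measure the box again.

Call:
carry_out --rows '[[[0,0,-4,0,0,0,1],[0,0,-9,0,0,0,1],[0,0,-14,0,0,0,1],[0,0,-16.5,0,0,0,1],[0,0,-16.5,0,0,0,1],[0,0,-16.5,0,0,0,1],[0,0,-16.5,0,0,0,1],[0,0,-16.5,0,0,0,1]]]'

```text
time: 32.65
tool_pos: [0.4563, 0.1806, 0.2289]
tool_rot: [[-0.857, 0.515, -0.002], [0.515, 0.857, -0.001], [0.001, -0.002, -1.0]]
contact_force: [0.7, 0.2, -0.2]
grip_width: 0.0857
grasp_force: 0.0
```

```bash
python3 - <<'E'
from m import *
im,C=wsnap('b3.png'); s=arm.observe(); print(s['tool_pos'],s['tool_rot'][:,1])
f=lambda H,S,V:(H>8)&(H<18)&(S>95)&(V>60)
for z in(.045,): rect(im,C,f,(.457,.181),z,'box')
# finger-tip rows in image, open
a=cv2.imread('pics/b2.png'); print([int(v) for v in a[250:340:3,305:312].mean((1,2))],[int(v) for v in a[300,280:360:2].mean(1)])
E
```

```text
[0.45645861 0.18064066 0.22914324] [ 0.51519524  0.85707154 -0.00149383]
box [457.6 181.1] [60.  90.6] 59.3
[144, 142, 138, 79, 68, 67, 66, 66, 67, 66, 67, 66, 75, 81, 73, 73, 71, 72, 73, 71, 69, 74, 71, 71, 71, 69, 73, 69, 78, 44] [92, 94, 92, 92, 88, 91, 97, 100, 97, 96, 89, 95, 79, 79, 72, 72, 76, 73, 74, 21, 27, 30, 28, 78, 73, 72, 69, 76, 75, 70, 72, 69, 72, 68, 59, 68, 69, 71, 67, 79]
```

Call:
carry_out --rows '[[[0,0.1,5,0,0,0,1],[0,0.1,10,0,0,0,1],[0,0.1,15,0,0,0,1],[0,0.1,19,0,0,0,1],[0,0.1,21,0,0,0,1],[0,0.1,21.5,0,0,0,1],[0,0.1,22,0,0,0,1],[0,0.1,22.2,0,0,0,1]]]'

```text
time: 33.7
tool_pos: [0.4578, 0.182, 0.0084]
tool_rot: [[-0.857, 0.515, 0.001], [0.515, 0.857, 0.001], [-0.001, 0.001, -1.0]]
contact_force: [0.6, 0.2, -0.1]
grip_width: 0.0854
grasp_force: 0.0
```

Call:
carry_out --rows '[[[0,0,0.3,0,0,0,1],[0,0,0.6,0,0,0,1],[0,0,0.9,0,0,0,1],[0,0,1.2,0,0,0,1],[0,0,1.4,0,0,0,1],[0,0,1.6,0,0,0,1],[0,0,1.6,0,0,0,1],[0,0,1.6,0,0,0,1]]]'

```text
time: 34.7
tool_pos: [0.4573, 0.1817, -0.0081]
tool_rot: [[-0.857, 0.515, 0.0], [0.515, 0.857, 0.0], [0.0, 0.0, -1.0]]
contact_force: [-0.6, 0.0, -0.9]
grip_width: 0.0857
grasp_force: 0.0
```

Call:
carry_out --rows '[[[0,0,0,0,0,0,-1],[0,0,0,0,0,0,-1],[0,0,0,0,0,0,-1],[0,0,0,0,0,0,-1],[0,0,0,0,0,0,-1],[0,0,0,0,0,0,-1],[0,0,0,0,0,0,-1],[0,0,0,0,0,0,-1]]]'

```text
time: 35.7
tool_pos: [0.4577, 0.1818, -0.0077]
tool_rot: [[-0.857, 0.515, 0.001], [0.515, 0.857, 0.0], [-0.0, 0.001, -1.0]]
contact_force: [-0.5, -0.4, 5.6]
grip_width: 0.0586
grasp_force: 64.9
```

Call:
carry_out --rows '[[[0,0,-1,0,0,0,-1],[0,0,-4,0,0,0,-1],[0,0,-9,0,0,0,-1],[0,0,-15,0,0,0,-1],[0,0,-20,0,0,0,-1],[-1,-1,-25,0,0,0,-1],[-5,-4,-26,0,0,7,-1],[-10,-7,-26,0,0,14,-1]]]'

```text
time: 36.7
tool_pos: [0.5075, 0.07, 0.2536]
tool_rot: [[-0.707, 0.708, 0.003], [0.708, 0.707, 0.003], [0.0, 0.004, -1.0]]
contact_force: [1.2, 1.0, -1.4]
grip_width: 0.0586
grasp_force: 64.6
```

Call:
carry_out --rows '[[[-5,-3.5,0,0,0,-3,-1],[-10,-7,0,0,0,4,-1],[-15,-10.5,0,0,0,12,-1],[-20,-14,0,0,0,20,-1],[-24,-17,0,0,0,28,-1],[-26.7,-18.5,0,0,0,35,-1],[-26.7,-18.5,0,0,0,41.3,-1],[-26.7,-18.5,0,0,0,41.3,-1]]]'

```text
time: 37.7
tool_pos: [0.5645, -0.2495, 0.2515]
tool_rot: [[-0.065, 0.998, -0.001], [0.998, 0.065, 0.0], [0.0, -0.001, -1.0]]
contact_force: [-0.3, 0.8, -1.2]
grip_width: 0.0586
grasp_force: 64.6
```

```bash
python3 - <<'E'
from m import *
s=arm.observe(); print(s['tool_pos'],s['grip_width'],s['joint_pos'].round())
im,C=wsnap('b4.png')
print(go([.6407,-.2257,.06],Rdown(3.7)))
print(go([.6407,-.2257,.0113],Rdown(3.7)))
E
```

```text
[ 0.5644917  -0.24946498  0.25153558] 0.05862788934934918 [-19.  26.  55.  95. -23.  71.  45.]
(array([ 1.8 ,  7.75, 19.16]), array([-0. , -0. ,  0.1]))
(array([ 1.8 ,  7.76, 24.03]), array([-0. , -0. ,  0.1]))
```

Call:
carry_out --rows '[[[0.9,4,0,0,0,0,-1],[1.8,7.8,0,0,0,0,-1],[1.8,7.8,4,0,0,0,-1],[1.8,7.8,9,0,0,0,-1],[1.8,7.8,14,0,0,0,-1],[1.8,7.8,18,0,0,0,-1],[1.8,7.8,20,0,0,0,-1],[1.8,7.8,20,0,0,0,-1]]]'

```text
time: 38.75
tool_pos: [0.6412, -0.2256, 0.0511]
tool_rot: [[-0.066, 0.998, -0.002], [0.998, 0.066, 0.001], [0.001, -0.002, -1.0]]
contact_force: [-0.9, 0.3, -0.9]
grip_width: 0.0587
grasp_force: 64.7
```

```bash
python3 - <<'E'
from m import *
s=arm.observe(); print(s['tool_pos'],s['contact_force'])
print(go([.6407,-.2257,.0113],Rdown(3.7)))
im,C=wsnap('b5.png')
rect(im,C,lambda H,S,V:(H>8)&(H<32)&(S>45)&(V>110),(.60,-.2257),.028,'board',25)
E
```

```text
[ 0.64124167 -0.22559847  0.05112416] [-0.92933498  0.28106718 -0.9334309 ]
(array([-0.01, -0.05,  3.98]), array([-0.1, -0.1,  0.1]))
board [ 646.3 -257.3] [101.5 169.5] 3.9
```

Call:
carry_out --rows '[[[0,0,1,0,0,0,-1],[0,0,2,0,0,0,-1],[0,0,3,0,0,0,-1],[0,0,3.4,0,0,0,-1],[0,0,3.7,0,0,0,-1],[0,0,3.9,0,0,0,-1],[0,0,4,0,0,0,-1],[0,0,4,0,0,0,-1]]]'

```text
time: 39.8
tool_pos: [0.6417, -0.2264, 0.012]
tool_rot: [[-0.064, 0.998, 0.0], [0.998, 0.064, 0.0], [0.0, 0.0, -1.0]]
contact_force: [1.1, -0.3, -0.5]
grip_width: 0.0586
grasp_force: 64.7
```

Call:
carry_out --rows '[[[0,0,0.1,0,0,0,-1],[0,0,0.15,0,0,0,-1],[0,0,0.15,0,0,0,-1],[0,0,0.15,0,0,0,0.7],[0,0,0.15,0,0,0,1],[0,0,0.15,0,0,0,1],[0,0,-2,0,0,0,1],[0,0,-6,0,0,0,1]]]'

```text
time: 40.8
tool_pos: [0.6409, -0.226, 0.0724]
tool_rot: [[-0.064, 0.998, -0.002], [0.998, 0.064, 0.001], [0.001, -0.002, -1.0]]
contact_force: [0.8, -0.1, 0.1]
grip_width: 0.0852
grasp_force: 0.0
```

Call:
carry_out --rows '[[[0,0,-5,0,0,0,1],[0,0,-10,0,0,0,1],[0,0,-15,0,0,0,1],[0,0,-18,0,0,0,1],[0,0,-18,0,0,0,1],[0,0,-18,0,0,0,1],[0,0,-18,0,0,0,1],[0,0,-18,0,0,0,1]]]'

```text
time: 41.8
tool_pos: [0.6412, -0.2261, 0.2508]
tool_rot: [[-0.064, 0.998, -0.002], [0.998, 0.064, 0.0], [0.001, -0.002, -1.0]]
contact_force: [0.4, -0.0, -0.5]
grip_width: 0.0857
grasp_force: 0.0
```

```bash
python3 - <<'E'
from m import *
im,C=wsnap('b6.png'); s=arm.observe(); print(s['tool_pos'],s['joint_pos'].round())
h=cv2.cvtColor(im,cv2.COLOR_RGB2HSV)
for q in((.6407,-.2257,.063),(.6407,-.274,.028),(.607,-.2257,.028)):
  u,v=proj('',[q],C)[0].round().astype(int); print((u,v),h[v,u])
rect(im,C,lambda H,S,V:(H>8)&(H<18)&(S>95)&(V>60),(.6407,-.2257),.063,'box')
rect(im,C,lambda H,S,V:(H>8)&(H<18)&(S>118)&(V>60),(.6407,-.2257),.063,'box')
E
```

```text
[ 0.64129688 -0.22627368  0.25099231] [-17.  33.  53.  86. -27.  75.  42.]
(np.int64(320), np.int64(203)) [ 16 130 218]
(np.int64(317), np.int64(238)) [ 15 133 115]
(np.int64(288), np.int64(194)) [ 15 119 163]
box [ 640.1 -224.1] [64.9 95.9] 3.5
box [ 642.5 -226.2] [60.1 91.3] 3.6
```

The box is flat on the board at (0.6425,−0.226) and 3.6°, within 2 mm of the board's centre. Now the block.

Call:
carry_out --rows '[[[6,-1.6,-2,0,0,0,1],[12,-3.2,-3,0,0,0,1],[18,-4.8,-3,0,0,0,1],[24,-6.4,-3,0,0,0,1],[30,-8,-3,0,0,0,1],[36,-9.6,-3,0,0,0,1],[42,-11.2,-3,0,0,0,1],[48,-12.8,-3,0,0,0,1]]]'

```text
time: 42.85
tool_pos: [0.4822, 0.2455, 0.282]
tool_rot: [[-0.064, 0.998, 0.0], [0.998, 0.064, 0.001], [0.001, 0.0, -1.0]]
contact_force: [1.6, 0.1, 0.0]
grip_width: 0.0856
grasp_force: 0.0
```

Call:
carry_out --rows '[[[6,-1.6,0,0,0,0,1],[12,-3.2,0,0,0,0,1],[15.8,-4.2,0,0,0,0,1],[15.8,-4.2,1,0,0,0,1],[15.8,-4.2,3,0,0,0,1],[15.8,-4.2,3,0,0,0,1],[15.8,-4.2,3,0,0,0,1],[15.8,-4.2,3,0,0,0,1]]]'

```text
time: 43.85
tool_pos: [0.4317, 0.3984, 0.2528]
tool_rot: [[-0.064, 0.998, 0.001], [0.998, 0.064, 0.001], [0.001, 0.001, -1.0]]
contact_force: [0.3, 0.4, -0.2]
grip_width: 0.0854
grasp_force: 0.0
```

```bash
python3 - <<'E'
from m import *
im,C=wsnap('k1.png'); s=arm.observe(); print(s['tool_pos'],s['tool_rot'][:,1].round(3),s['joint_pos'].round())
h=cv2.cvtColor(im,cv2.COLOR_RGB2HSV)
for q in((.427,.402,.056),(.427,.43,.056),(.427,.38,.056),(.39,.403,.028),(.46,.403,.028),(.427,.403,.028)):
  u,v=proj('',[q],C)[0].round().astype(int); print((u,v),h[v,u],end=' ')
f=lambda H,S,V:(H>=15)&(H<30)&(S>60)&(V>120)
rect(im,C,f,(.427,.402),.056,'block')
p=proj('',[(.427,.402,.04)],C)[0].astype(int)
sub=h[p[1]-70:p[1]+70:10,p[0]-80:p[0]+81:10,0]; print(p);print(sub)
E
```

```text
[0.43157927 0.39858464 0.25268547] [0.998 0.064 0.001] [-86.  22.  53.  99. -19.  69. -25.]
(np.int64(315), np.int64(198)) [ 17 139 211] (np.int64(317), np.int64(170)) [ 16 131 212] (np.int64(314), np.int64(219)) [ 16 132 208] (np.int64(281), np.int64(189)) [ 14 158 226] (np.int64(346), np.int64(193)) [ 12 152 176] (np.int64(316), np.int64(192)) [ 17 130 215] block [428.  402.6] [78.7 43.6] 88.2
[315 194]
[[ 78  78  80  77  79  77  77  79  78  77  80  78  18  16  17  17  16]
 [ 78  77  78  79  77  78  78  78  77  77  77  78  77  16  16  16  16]
 [ 78  79  79  78  78  78  78  78  77  77  77  77  76  77  15  16  15]
 [ 77  79  78  78  78  79  14  35  13  13  12  77  76  77  76  16  15]
 [ 78  77  78  78  78  13  13  16  16  17  17  13 101 104  75  77  17]
 [ 79  79  76  78  78  13  13  16  17  17  17  13  13 101 101  76  73]
 [ 79  78  78  78  81  14  12  16  16  17  16  14  13  78 102  75  40]
 [ 77  79  77  79  81  13  16  16  17  17  17  14  13  13 101  10  30]
 [ 79  80  78  76  78  13  18  16  16  15  17  13  13 101 101  20  26]
 [ 78  78  78  78  78  14  16  15  17  16  16  13  76  75  75  12  24]
 [ 79  79  79  77  79  78  17  16  16  15  15  12   9  75  75  76  19]
 [ 79  78  78  79   4  30  77  81  17  17   7  16  16  16  15  16  74]
 [  3   6   7   8   8   9  78  75  17  15  15  16  15  16  15  16   7]
 [  6   9   7   9   7   8  76  76  16  16  15  16  16  16  16  16  47]]
```

Call:
carry_out --rows '[[[0.4,-0.3,5,0,0,5.5,1],[0.4,-0.3,10,0,0,5.5,1],[0.4,-0.3,15,0,0,5.5,1],[0.4,-0.3,19,0,0,5.5,1],[0.4,-0.3,22,0,0,5.5,1],[0.4,-0.3,24,0,0,5.5,1],[0.4,-0.3,25,0,0,5.5,1],[0.4,-0.3,25,0,0,5.5,1]]]'

```text
time: 44.9
tool_pos: [0.428, 0.4027, 0.0021]
tool_rot: [[0.031, 1.0, 0.0], [1.0, -0.031, 0.0], [0.0, 0.0, -1.0]]
contact_force: [-0.2, -0.4, 0.6]
grip_width: 0.0856
grasp_force: 0.0
```

Call:
carry_out --rows '[[[0,0,0,0,0,0,1],[0,0,0,0,0,0,-1],[0,0,0,0,0,0,-1],[0,0,0,0,0,0,-1],[0,0,0,0,0,0,-1],[0,0,0,0,0,0,-1],[0,0,0,0,0,0,-1],[0,0,0,0,0,0,-1]]]'

```text
time: 45.9
tool_pos: [0.4283, 0.4029, 0.0026]
tool_rot: [[0.031, 1.0, 0.001], [1.0, -0.031, 0.001], [0.001, 0.001, -1.0]]
contact_force: [-0.4, -0.4, 5.8]
grip_width: 0.044
grasp_force: 63.3
```

```bash
python3 - <<'E'
from m import *
C=pickle.load(open('pics/b3.png.pkl','rb')); im=cv2.imread('pics/b3.png')[:,:,::-1].copy(); h=cv2.cvtColor(im,cv2.COLOR_RGB2HSV)
# nest from b3: base colour + dowels
x=np.array([.857,.515,0]);y=np.array([-.515,.857,0]);n=np.array([.460,.185,.016])
for a in(-.052,.052):
  for b in(-.024,.024): 
    u,v=proj('',[n+a*x+b*y],C)[0].round().astype(int); 
    print((a,b),(u,v)); 
    if 12<v<468 and 12<u<628: print(h[v-8:v+9:2,u-8:u+9:2,0].tolist(), h[v-8:v+9:4,u-8:u+9:4,1].tolist())
E
```

```text
(-0.052, -0.024) (np.int64(272), np.int64(195))
[[78, 76, 78, 77, 24, 23, 24, 23, 23], [78, 76, 78, 18, 25, 24, 24, 23, 23], [77, 78, 82, 23, 25, 25, 24, 24, 24], [78, 79, 19, 22, 23, 23, 25, 25, 25], [77, 80, 18, 23, 23, 23, 23, 23, 24], [78, 74, 24, 20, 22, 24, 23, 23, 23], [80, 19, 18, 19, 18, 17, 23, 23, 24], [81, 18, 23, 22, 22, 17, 20, 23, 23], [20, 17, 21, 22, 21, 17, 23, 23, 23]] [[133, 130, 70, 76, 75], [134, 174, 63, 70, 71], [129, 101, 76, 75, 69], [146, 135, 186, 73, 78], [85, 156, 156, 78, 79]]
(-0.052, 0.024) (np.int64(293), np.int64(154))
[[78, 68, 27, 15, 68, 78, 78, 76, 77], [80, 19, 26, 25, 19, 16, 37, 78, 78], [81, 22, 18, 104, 110, 108, 19, 17, 32], [21, 22, 16, 103, 97, 90, 18, 25, 23], [19, 23, 19, 107, 90, 104, 17, 24, 23], [19, 17, 18, 18, 111, 19, 18, 17, 18], [21, 23, 24, 19, 16, 15, 12, 14, 16], [21, 23, 23, 16, 16, 16, 17, 16, 17], [19, 22, 22, 16, 16, 16, 16, 16, 17]] [[131, 69, 81, 131, 122], [174, 105, 19, 94, 67], [102, 100, 14, 88, 81], [142, 143, 125, 128, 137], [164, 152, 129, 131, 133]]
(0.052, -0.024) (np.int64(358), np.int64(240))
[[16, 17, 18, 2
[... 257 characters left out ...]
17, 18, 17, 18, 18, 24, 23, 23], [13, 17, 18, 17, 19, 21, 23, 23, 23]] [[126, 98, 103, 52, 55], [130, 102, 121, 43, 54], [135, 102, 147, 82, 59], [131, 102, 112, 69, 75], [137, 108, 103, 77, 75]]
(0.052, 0.024) (np.int64(381), np.int64(201))
[[19, 19, 19, 20, 21, 21, 22, 20, 7], [19, 19, 20, 21, 22, 22, 22, 23, 11], [20, 18, 19, 18, 22, 22, 22, 22, 17], [17, 17, 20, 19, 18, 22, 22, 22, 24], [17, 18, 19, 20, 20, 21, 21, 21, 22], [21, 17, 20, 19, 20, 22, 22, 22, 22], [20, 20, 19, 19, 21, 20, 21, 22, 21], [19, 20, 19, 20, 20, 21, 21, 20, 18], [19, 20, 19, 19, 20, 20, 20, 19, 60]] [[95, 94, 88, 85, 161], [96, 139, 83, 83, 117], [109, 151, 162, 85, 81], [93, 101, 86, 89, 85], [98, 95, 94, 91, 3]]
```

Block gripped. I carry it to beside the nest and look at the empty nest.

Call:
carry_out --rows '[[[0,0,-1,0,0,0,-1],[0,0,-5,0,0,0,-1],[0,0,-10,0,0,0,-1],[0,0,-15,0,0,0,-1],[0,0,-20,0,0,5,-1],[-5,-0.5,-25,0,0,13,-1],[-10,-1,-25,0,0,22,-1],[-15,-1.5,-25,0,0,31,-1]]]'

```text
time: 46.9
tool_pos: [0.4081, 0.2507, 0.2522]
tool_rot: [[0.547, 0.837, -0.0], [0.837, -0.547, 0.001], [0.0, -0.001, -1.0]]
contact_force: [0.1, 0.2, -0.1]
grip_width: 0.0437
grasp_force: 62.7
```

```bash
python3 - <<'E'
from m import *
s=arm.observe(); print(s['tool_pos'],s['tool_rot'][:,1],s['grip_width']); print(go([.402,.148,.25],Rdown(-59)))
wsnap('k2.png')
E
```

```text
[0.40810363 0.25074293 0.25219214] [ 8.37105171e-01 -5.47041618e-01 -6.33019112e-04] 0.04374012147345515
(array([-8.93,  5.11,  0.21]), array([-0. , -0. , 25.8]))
```

Call:
carry_out --rows '[[[-3,1.7,0,0,0,9,-1],[-6,3.4,0,0,0,18,-1],[-8.9,5.1,0,0,0,25.8,-1],[-8.9,5.1,0,0,0,25.8,-1],[-8.9,5.1,0,0,0,25.8,-1],[-8.9,5.1,0,0,0,25.8,-1],[-8.9,5.1,0,0,0,25.8,-1],[-8.9,5.1,0,0,0,25.8,-1]]]'

```text
time: 47.95
tool_pos: [0.4027, 0.1508, 0.2519]
tool_rot: [[0.853, 0.521, 0.0], [0.521, -0.853, -0.001], [-0.0, 0.001, -1.0]]
contact_force: [-0.7, 0.7, -0.5]
grip_width: 0.0438
grasp_force: 62.6
```

```bash
python3 - <<'E'
from m import *
im,C=wsnap('n1.png'); s=arm.observe(); print(s['tool_pos'],s['tool_rot'][:,1])
h=cv2.cvtColor(im,cv2.COLOR_RGB2HSV).astype(int); H,S,V=h[:,:,0],h[:,:,1],h[:,:,2]
x=np.array([.857,.515,0]);y=np.array([-.515,.857,0]);n=np.array([.460,.185,.016])
m=((H>15)&(H<27)&(S>120)).astype('uint8'); k,l,st,ce=cv2.connectedComponentsWithStats(m)
for i in range(1,k):
  if 12<st[i,4]<600:
    p=ray('',[ce[i]],.016,C)[0]; q=p-n
    if abs(q@x)<.09 and abs(q@y)<.06: print('brass',st[i],p[:2].round(4),'nest xy',(q@x).round(4),(q@y).round(4))
m=((H>14)&(H<32)&(S>30)&(V>110)).astype('uint8')*255
# base long edges: sample columns along x' , find mask extents along y'
P=[];Q=[]
for a in np.arange(-.04,.05,.005):
  b=np.arange(-.055,.055,.0005); uv=proj('',[n-[0,0,.006]+a*x+t*y for t in b],C); ok=(uv[:,0]>=0)&(uv[:,0]<640)&(uv[:,1]>=0)&(uv[:,1]<480)
  if not ok.all(): print('out',a); continue
  u=uv.round().astype(int); on=np.where(m[u[:,1],u[:,0]]>0)[0]
  if len(on): P.append((a,b[on[0]],b[on[-1]]))
print(np.round(P,4).tolist())
E
```

```text
[0.40271439 0.15075321 0.25185189] [ 0.52131256 -0.85336532  0.0009182 ]
brass [342  75   8   8  53] [0.518  0.1906] nest xy 0.0526 -0.0251
brass [295  78   8   8  54] [0.4908 0.2298] nest xy 0.0494 0.0225
brass [346 177   7   7  41] [0.4334 0.1319] nest xy -0.0501 -0.0318
brass [302 179   8   8  46] [0.4061 0.1709] nest xy -0.0535 0.0157
[[-0.04, -0.0545, 0.03], [-0.035, -0.0445, 0.031], [-0.03, -0.044, 0.031], [-0.025, -0.044, 0.032], [-0.02, -0.044, 0.032], [-0.015, -0.0435, 0.032], [-0.01, -0.0425, 0.033], [-0.005, -0.042, 0.0325], [-0.0, -0.042, 0.0335], [0.005, -0.0415, 0.0335], [0.01, -0.0415, 0.0335], [0.015, -0.0415, 0.0345], [0.02, -0.041, 0.0345], [0.025, -0.04, 0.0355], [0.03, -0.0395, 0.035], [0.035, -0.0395, 0.035], [0.04, -0.0395, 0.036], [0.045, -0.039, 0.036]]
```

Four brass dowels found, 103 × 48 mm apart as given. The nest is at (0.4621,0.1808) with yaw 34.8°. I turn the gripper half round, so that its camera side stays clear of the open bar.

Call:
carry_out --rows '[[[1,0,0,0,0,-10.5,-1],[2,0,0,0,0,-21,-1],[3,0.2,0,0,0,-31.5,-1],[4,0.3,0,0,0,-42,-1],[5,0.4,0,0,0,-52.5,-1],[6,0.5,0,0,0,-63,-1],[6.6,0.5,0,0,0,-73.5,-1],[6.6,0.5,0,0,0,-84,-1]]]'

```text
time: 49.0
tool_pos: [0.462, 0.181, 0.2516]
tool_rot: [[-0.435, 0.901, 0.0], [0.901, 0.435, -0.001], [-0.001, -0.001, -1.0]]
contact_force: [-0.2, -0.1, -2.1]
grip_width: 0.0438
grasp_force: 62.5
```

Call:
carry_out --rows '[[[0,0,0,0,0,-10.5,-1],[0,0,0,0,0,-21,-1],[0,0,0,0,0,-31.5,-1],[0,0,0,0,0,-42,-1],[0,0,0,0,0,-52.5,-1],[0,0,0,0,0,-63,-1],[0,0,0,0,0,-73.5,-1],[0,0,0,0,0,-84,-1]]]'

```text
time: 50.0
tool_pos: [0.4616, 0.1809, 0.2516]
tool_rot: [[-0.941, -0.338, -0.0], [-0.338, 0.941, -0.001], [0.001, -0.0, -1.0]]
contact_force: [-0.5, -0.0, -0.4]
grip_width: 0.0437
grasp_force: 62.5
```

```bash
python3 - <<'E'
from m import *
s=arm.observe(); print(s['tool_pos'],s['tool_rot'][:,1],s['joint_pos'].round(),s['grip_width'])
print(go([.4621,.1808,.04],Rdown(124.8)))
E
```

```text
[0.46160495 0.18088723 0.25157332] [-3.38201202e-01  9.41073721e-01 -4.45097690e-04] [-66.   8.  45. 110.  -7.  64.  91.] 0.043653371901415085
(array([-6.000e-02, -2.000e-02,  2.116e+01]), array([ -0.,  -0., -15.]))
```

Call:
carry_out --rows '[[[0,0,2,0,0,-8,-1],[0,0,5,0,0,-15,-1],[0,0,9,0,0,-15,-1],[0,0,13,0,0,-15,-1],[0,0,17,0,0,-15,-1],[0,0,20,0,0,-15,-1],[0,0,21.5,0,0,-15,-1],[0,0,21.5,0,0,-15,-1]]]'

```text
time: 51.0
tool_pos: [0.4614, 0.1805, 0.0363]
tool_rot: [[-0.825, -0.565, -0.001], [-0.565, 0.825, -0.001], [0.002, -0.0, -1.0]]
contact_force: [0.2, 0.4, -0.7]
grip_width: 0.0441
grasp_force: 62.6
```

```bash
python3 - <<'E'
from m import *
s=arm.observe(); print(s['tool_pos'],s['contact_force']); print(go([.4621,.1808,-.0145],Rdown(124.8)))
E
```

```text
[0.46141513 0.18054975 0.03627625] [ 0.24861166  0.44482867 -0.66717963]
(array([-0.08, -0.02,  5.08]), array([-0. , -0.1, -0.4]))
```

Call:
carry_out --rows '[[[-0.1,0,1,0,0,-0.4,-1],[-0.1,0,2,0,0,-0.4,-1],[-0.1,0,3,0,0,-0.4,-1],[-0.1,0,4,0,0,-0.4,-1],[-0.1,0,4.5,0,0,-0.4,-1],[-0.1,0,4.8,0,0,-0.4,-1],[-0.1,0,5.1,0,0,-0.4,-1],[-0.1,0,5.1,0,0,-0.4,-1]]]'

```text
time: 52.0
tool_pos: [0.4625, 0.1813, -0.0141]
tool_rot: [[-0.821, -0.571, -0.0], [-0.571, 0.821, 0.0], [-0.0, 0.0, -1.0]]
contact_force: [0.7, -0.5, -1.0]
grip_width: 0.0439
grasp_force: 62.6
```

Call:
carry_out --rows '[[[0,0,0.05,0,0,0,-1],[0,0,0.05,0,0,0,0.5],[0,0,0.05,0,0,0,1],[0,0,0.05,0,0,0,1],[0,0,0.05,0,0,0,1],[0,0,-3,0,0,0,1],[0,0,-9,0,0,0,1],[0,0,-15,0,0,0,1]]]'

```text
time: 53.0
tool_pos: [0.4621, 0.181, 0.1372]
tool_rot: [[-0.821, -0.57, -0.001], [-0.57, 0.821, -0.001], [0.001, -0.0, -1.0]]
contact_force: [-0.0, 1.3, 1.2]
grip_width: 0.0854
grasp_force: 0.0
```

Call:
carry_out --rows '[[[0,0,-5,0,0,0,1],[0,0,-10,0,0,0,1],[0,0,-10,0,0,0,1],[0,0,-10,0,0,0,1],[0,0,-10,0,0,0,1],[0,0,-10,0,0,0,1],[0,0,-10,0,0,0,1],[0,0,-10,0,0,0,1]]]'

```text
time: 54.0
tool_pos: [0.4624, 0.1812, 0.2356]
tool_rot: [[-0.821, -0.57, -0.0], [-0.57, 0.821, -0.0], [0.001, -0.0, -1.0]]
contact_force: [-0.2, 0.8, -0.2]
grip_width: 0.0856
grasp_force: 0.0
```

```bash
python3 - <<'E'
from m import *
im,C=wsnap('n2.png'); s=arm.observe(); print(s['tool_pos'])
f=lambda H,S,V:(H>=13)&(H<19)&(S>110)&(V>90)
rect(im,C,f,(.462,.181),.038,'block',5)
h=cv2.cvtColor(im,cv2.COLOR_RGB2HSV).astype(int); H,S,V=h[:,:,0],h[:,:,1],h[:,:,2]
n=np.array([.4621,.1808,.016]); a=np.radians(34.8); x=np.array([np.cos(a),np.sin(a),0]);y=np.array([-np.sin(a),np.cos(a),0])
k,l,st,ce=cv2.connectedComponentsWithStats(((H>15)&(H<27)&(S>120)).astype('uint8'))
for i in range(1,k):
  if 12<st[i,4]<600:
    p=ray('',[ce[i]],.016,C)[0]; q=p-n
    if abs(q@x)<.07 and abs(q@y)<.04: print('brass',st[i],p[:2].round(4),(q@x).round(4),(q@y).round(4))
print(go([.481,.0235,.25],Rdown(90)))
E
```

```text
[0.46248029 0.18120252 0.23573295]
block [462.9 180.5] [78.  44.4] 34.8
brass [295 142   8   9  51] [0.4326 0.1316] -0.0524 -0.0236
brass [342 143   8   8  48] [0.4055 0.1706] -0.0523 0.024
(array([  7.48, -14.01,  -1.42]), array([-0. , -0. , 34.8]))
```

Block centred in the nest at (0.463,0.1805), 34.8°. Now the jar.

Call:
carry_out --rows '[[[1,-2,0,0,0,6,1],[2,-4,0,0,0,12,1],[3,-6,0,0,0,18,1],[4.5,-8,0,0,0,24,1],[6,-11,0,0,0,30,1],[7.5,-14,0,0,0,34.8,1],[7.5,-14,1,0,0,34.8,1],[7.5,-14,1,0,0,34.8,1]]]'

```text
time: 55.05
tool_pos: [0.4801, 0.0242, 0.2251]
tool_rot: [[-1.0, -0.001, -0.002], [-0.001, 1.0, -0.0], [0.002, -0.0, -1.0]]
contact_force: [0.0, 0.8, -0.4]
grip_width: 0.0853
grasp_force: 0.0
```

```bash
python3 - <<'E'
from m import *
im,C=wsnap('q1.png'); s=arm.observe(); print(s['tool_pos'],s['tool_rot'][:,1])
h=cv2.cvtColor(im,cv2.COLOR_RGB2HSV).astype(int)
for g in((.479,.024),(.484,.0235)): lid(im,C,g,.074)
p=proj('',[(.482,.024,.074)],C)[0].astype(int); print(p)
print(h[p[1]-48:p[1]+49:8,p[0]-48:p[0]+49:8,1])
K,Rc,t=C; print(-Rc.T@t)
E
```

```text
[0.48040497 0.02450549 0.22542631] [-1.76257040e-03  9.99998445e-01 -6.12682937e-05]
lid [0.48   0.0234 0.074 ] r 0.0205 img 320.5 211.5
lid [0.4818 0.0457 0.074 ] r 0.0204 img 345.5 213.5
lid [0.4764 0.0269 0.074 ] r 0.0225 img 324.5 207.5
lid [ 0.456  -0.0037  0.074 ] r 0.0154 img 289.5 184.5
[321 213]
[[137 125 126 125 122 120 126 111 111 117 114   2   1]
 [114 119 126  97 114 121 113 107 105 120 121 136   2]
 [143 120 127 103  99 111  30 112 122 123 113 106   1]
 [160 110 122 108  31 143 127 123  89 110 120 109   3]
 [  0 125 122 131 133 135 121 130 130 122 118 105   3]
 [  1 126 117  83 132 133 132 132 129 114 110 107   1]
 [  0 134 131 126 131 130 131 131 133 118  95 116   6]
 [  1 147 128 123 137 131 138 127 117 122 127 114 138]
 [  1   6 124 123 108 115 137 122 116 113 121 121 119]
 [  1   1 127 130 112 124 126 111 104 120 117  65   8]
 [  2   3 126  97  87 117  92   3   4  29  21  22  29]
 [ 24  15   8  16  23  15  14  16  20 119 112 106 113]
 [ 19  13  15  14  15  18  16  12  14 114 118 110 109]]
[0.40425707 0.02397936 0.39458823]
```

Call:
carry_out --rows '[[[0,0,5,0,0,0,1],[0,0,10,0,0,0,1],[0,0,14,0,0,0,1],[0,0,17,0,0,0,1],[0,0,19,0,0,0,1],[0,0,20.5,0,0,0,1],[0,0,21.3,0,0,0,1],[0,0,21.3,0,0,0,1]]]'

```text
time: 56.1
tool_pos: [0.4809, 0.0238, 0.0128]
tool_rot: [[-1.0, -0.0, -0.0], [-0.0, 1.0, 0.0], [0.0, 0.0, -1.0]]
contact_force: [-0.2, 0.5, 0.0]
grip_width: 0.0856
grasp_force: 0.0
```

Call:
carry_out --rows '[[[0,0,0,0,0,0,1],[0,0,0,0,0,0,-1],[0,0,0,0,0,0,-1],[0,0,0,0,0,0,-1],[0,0,0,0,0,0,-1],[0,0,0,0,0,0,-1],[0,0,0,0,0,0,-1],[0,0,0,0,0,0,-1]]]'

```text
time: 57.1
tool_pos: [0.4811, 0.0237, 0.0136]
tool_rot: [[-1.0, -0.0, 0.0], [0.0, 1.0, 0.001], [-0.0, 0.001, -1.0]]
contact_force: [-2.0, 0.2, 7.9]
grip_width: 0.0378
grasp_force: 60.3
```

```bash
python3 - <<'E'
from m import *
# coaster from k2/n1 (block lifted) and top
t,Ct=wsnap('t9.png','top')
for f in('k2','n1'):
  im=cv2.imread(f'pics/{f}.png')[:,:,::-1].copy(); C=pickle.load(open(f'pics/{f}.png.pkl','rb'))
  print(f,proj('',[(.4265,.403,.028)],C)[0])
for nm,im,C in(('t9',t,Ct),('k2',cv2.imread('pics/k2.png')[:,:,::-1].copy(),pickle.load(open('pics/k2.png.pkl','rb')))):
  h=cv2.cvtColor(im,cv2.COLOR_RGB2HSV).astype(int); u,v=proj('',[(.4265,.403,.028)],C)[0].round().astype(int)
  if not(0<=u<640 and 0<=v<480): continue
  print(h[v,u]); H,S,V=h[:,:,0],h[:,:,1],h[:,:,2]; m=((H>7)&(H<18)&(S>90)&(V>90)).astype('uint8'); n,l=cv2.connectedComponents(m)
  k=max(cv2.findContours((l==l[v,u]).astype('uint8'),0,1)[0],key=cv2.contourArea)[:,0]; P=ray('',k,.028,C)[:,:2]*1000
  print(nm,cv2.minEnclosingCircle(P.astype('float32')),cv2.fitEllipse(P.astype('float32')))
E
```

```text
k2 [249.63412083  56.21462505]
n1 [106.93861823  39.9099677 ]
[ 14 122 186]
t9 ((456.6379699707031, 345.56964111328125), 110.86563110351562) ((459.8326721191406, 337.90985107421875), (108.57231140136719, 228.89076232910156), 23.863143920898438)
[ 14 155 230]
k2 ((440.38641357421875, 330.7673645019531), 116.822998046875) ((453.1086120605469, 324.2384338378906), (132.5908660888672, 230.27040100097656), 17.296300888061523)
```

Call:
carry_out --rows '[[[0,0,-1,0,0,0,-1],[0,0,-5,0,0,0,-1],[0,0,-10,0,0,0,-1],[0,0,-15,0,0,0,-1],[0,2,-20,0,0,5,-1],[1,7,-22,0,0,14,-1],[2,12,-22,0,0,24,-1],[3,17,-22,0,0,34,-1]]]'

```text
time: 58.15
tool_pos: [0.4504, 0.1947, 0.2337]
tool_rot: [[-0.825, 0.565, 0.001], [0.565, 0.825, 0.002], [0.001, 0.002, -1.0]]
contact_force: [1.6, 0.6, -0.7]
grip_width: 0.0379
grasp_force: 60.7
```

```bash
python3 - <<'E'
from m import *
s=arm.observe(); print(s['tool_pos'],s['grip_width'],s['contact_force']); print(go([.427,.34,.235],Rdown(0)))
E
```

```text
[0.45035534 0.19474008 0.23373401] 0.037854292156721085 [ 1.56572888  0.57979431 -0.65026096]
(array([10.13, 10.67, -0.1 ]), array([ 0.1, -0.1, 55.6]))
```

Call:
carry_out --rows '[[[2,2,0,0,0,9,-1],[4,4,0,0,0,18,-1],[6,6,0,0,0,27,-1],[8,8.5,0,0,0,36,-1],[10.1,10.7,0,0,0,45,-1],[10.1,10.7,0,0,0,55.6,-1],[10.1,10.7,0,0,0,55.6,-1],[10.1,10.7,0,0,0,55.6,-1]]]'

```text
time: 59.15
tool_pos: [0.4269, 0.3381, 0.2331]
tool_rot: [[-0.009, 1.0, -0.0], [1.0, 0.009, 0.0], [0.0, -0.0, -1.0]]
contact_force: [-0.3, -0.2, -1.2]
grip_width: 0.038
grasp_force: 60.7
```

```bash
python3 - <<'E'
from m import *
im,C=wsnap('q2.png'); s=arm.observe(); print(s['tool_pos'],s['tool_rot'][:,1].round(3))
h=cv2.cvtColor(im,cv2.COLOR_RGB2HSV).astype(int); H,S,V=h[:,:,0],h[:,:,1],h[:,:,2]
c0=np.array([.427,.403,.028]); p=proj('',[c0],C)[0].astype(int); print(p,h[p[1],p[0]])
# radial edge of coaster: ring samples where colour leaves coaster hue
pts=[]
for a in np.arange(0,360,6):
  d=np.array([np.cos(np.radians(a)),np.sin(np.radians(a)),0]); rr=np.arange(.02,.07,.0005); uv=proj('',c0+rr[:,None]*d,C).round().astype(int)
  ok=(uv[:,0]>=0)&(uv[:,0]<640)&(uv[:,1]>=0)&(uv[:,1]<480)
  if not ok.all(): continue
  c=h[uv[:,1],uv[:,0]]; on=(c[:,0]>6)&(c[:,0]<19)&(c[:,1]>90)&(c[:,2]>60)
  off=np.where(~on)[0]
  if len(off) and off[0]>20: pts.append((a,rr[off[0]]))
print([(int(a),round(r*1000,1)) for a,r in pts])
P=np.array([c0[:2]+r*np.array([np.cos(np.radians(a)),np.sin(np.radians(a))]) for a,r in pts if .036<r<.055])
A=np.c_[2*P,np.ones(len(P))]; q=np.linalg.lstsq(A,(P**2).sum(1),rcond=None)[0]; print('coaster',q[:2],np.sqrt(q[2]+q[:2]@q[:2]),len(P))
K,R,t=C; print('cam',-R.T@t)
E
```

```text
[0.4269599  0.33810472 0.23311324] [ 1.     0.008 -0.   ]
[320 134] [ 13 155 201]
[(0, np.float64(48.0)), (6, np.float64(47.0)), (12, np.float64(47.5)), (18, np.float64(48.5)), (24, np.float64(47.5)), (30, np.float64(47.5)), (36, np.float64(47.0)), (42, np.float64(47.5)), (48, np.float64(47.0)), (54, np.float64(46.5)), (60, np.float64(46.5)), (66, np.float64(47.0)), (72, np.float64(46.5)), (78, np.float64(46.5)), (84, np.float64(45.5)), (90, np.float64(46.0)), (96, np.float64(45.5)), (102, np.float64(45.0)), (108, np.float64(45.5)), (114, np.float64(45.0)), (120, np.float64(45.0)), (126, np.float64(44.5)), (132, np.float64(44.5)), (138, np.float64(44.0)), (144, np.float64(44.5)), (150, np.float64(43.5)), (156, np.float64(44.0)), (162, np.float64(44.0)), (168, np.float64(44.0)), (174, np.float64(44.5)), (180, np.float64(43.0)), (186, np.float64(43.5)), (192, np.float64(43.5)), (198, np.float64(44.0)), (204, np.float64(43.5)), (210, np.float64(43.5)), (216, np.float64(44.0)), (222, np.float64(44.5)), (228, np.float64(44.0)), (234, np.float64(44.0)), (240, np.float64(44.5)), (246, np.float64(44.5)), (252, np.float64(45.0)), (258, np.float64(45.5)), (264, np.float64(45.0)), (270, np.float64(45.5)), (276, np.float64(46.0)), (282, np.float64(46.5)), (288, np.float64(43.5)), (294, np.float64(43.5)), (300, np.float64(46.5)), (306, np.float64(47.0)), (312, np.float64(47.5)), (318, np.float64(46.5)), (324, np.float64(47.5)), (330, np.float64(47.5)), (336, np.float64(47.0)), (342, np.float64(47.0)), (348, np.float64(47.5)), (354, np.float64(53.5))]
coaster [0.42917491 0.40325345] 0.04570307280842959 60
cam [0.42705571 0.4148215  0.40246185]
```

```bash
python3 - <<'E'
from m import *
im=cv2.imread('pics/q2.png')[:,:,::-1].copy(); C=pickle.load(open('pics/q2.png.pkl','rb'))
lid(im,C,(.427,.338),.2935)
h=cv2.cvtColor(im,cv2.COLOR_RGB2HSV); p=proj('',[(.427,.338,.2935)],C)[0].astype(int); print(p)
m=((h[:,:,0]>12)&(h[:,:,0]<34)&(h[:,:,1]>60)&(h[:,:,2]>60)).astype('uint8'); m[:p[1]-90]=0; m[p[1]+110:]=0; m[:,:220]=0;m[:,420:]=0
n,l,st,ce=cv2.connectedComponentsWithStats(m); print([(st[i].tolist(),ce[i].round()) for i in range(1,n) if st[i,4]>150])
print(go([.429,.4032,.0155],Rdown(0)))
E
```

```text
lid [0.4286 0.347  0.2935] r 0.0221 img 323.5 332.5
lid [0.4277 0.3392 0.2935] r 0.0225 img 320.5 352.5
[318 355]
[([279, 265, 85, 27, 974], array([321., 273.])), ([357, 265, 63, 43, 813], array([383., 277.])), ([266, 278, 110, 114, 10031], array([321., 335.])), ([259, 391, 14, 26, 224], array([265., 404.])), ([319, 403, 63, 24, 878], array([350., 415.]))]
(array([ 6.49,  0.26, 21.77]), array([-0. , -0. ,  0.5]))
```

Call:
carry_out --rows '[[[3.2,0.2,0,0,0,0.5,-1],[6.4,0.2,1,0,0,0.5,-1],[6.4,0.2,6,0,0,0.5,-1],[6.4,0.2,11,0,0,0.5,-1],[6.4,0.2,15,0,0,0.5,-1],[6.4,0.2,18.5,0,0,0.5,-1],[6.4,0.2,20,0,0,0.5,-1],[6.4,0.2,20,0,0,0.5,-1]]]'

```text
time: 60.2
tool_pos: [0.4286, 0.4024, 0.0328]
tool_rot: [[0.002, 1.0, -0.001], [1.0, -0.002, -0.0], [-0.0, -0.001, -1.0]]
contact_force: [0.5, -0.6, -0.7]
grip_width: 0.0383
grasp_force: 60.7
```

```bash
python3 - <<'E'
from m import *
s=arm.observe(); print(s['tool_pos'],s['contact_force'],s['grip_width']); print(go([.429,.4027,.0145],Rdown(0)))
E
```

```text
[0.42855145 0.40240928 0.03284279] [ 0.52426785 -0.60040606 -0.69960429] 0.03829057692174127
(array([0.03, 0.05, 1.83]), array([-0. ,  0. , -0.1]))
```

Call:
carry_out --rows '[[[0,0,0.5,0,0,0,-1],[0,0,0.9,0,0,0,-1],[0,0,1.2,0,0,0,-1],[0,0,1.5,0,0,0,-1],[0,0,1.7,0,0,0,-1],[0,0,1.8,0,0,0,-1],[0,0,1.8,0,0,0,-1],[0,0,1.8,0,0,0,-1]]]'

```text
time: 61.2
tool_pos: [0.4285, 0.4027, 0.015]
tool_rot: [[0.002, 1.0, 0.0], [1.0, -0.002, 0.0], [0.0, 0.0, -1.0]]
contact_force: [0.4, -0.3, -0.7]
grip_width: 0.0377
grasp_force: 60.7
```

Call:
carry_out --rows '[[[0,0,0.05,0,0,0,-1],[0,0,0.1,0,0,0,-1],[0,0,0.15,0,0,0,-1],[0,0,0.15,0,0,0,-1],[0,0,0.15,0,0,0,-1],[0,0,0.15,0,0,0,-1],[0,0,0.15,0,0,0,-1],[0,0,0.15,0,0,0,-1]]]'

```text
time: 62.2
tool_pos: [0.4285, 0.4027, 0.0136]
tool_rot: [[0.002, 1.0, -0.0], [1.0, -0.002, 0.0], [0.0, -0.0, -1.0]]
contact_force: [-1.4, -1.5, 5.3]
grip_width: 0.0379
grasp_force: 61.3
```

Touchdown at 5 N. Releasing slowly and lifting.

Call:
carry_out --rows '[[[0,0,0,0,0,0,0.2],[0,0,0,0,0,0,0.6],[0,0,0,0,0,0,1],[0,0,0,0,0,0,1],[0,0,0,0,0,0,1],[0,0,-2,0,0,0,1],[0,0,-7,0,0,0,1],[0,0,-12,0,0,0,1]]]'

```text
time: 63.2
tool_pos: [0.4287, 0.4024, 0.1359]
tool_rot: [[0.003, 1.0, 0.001], [1.0, -0.003, 0.0], [0.0, 0.001, -1.0]]
contact_force: [0.8, -0.1, 1.5]
grip_width: 0.0854
grasp_force: 0.0
```

Call:
carry_out --rows '[[[0,0,-4,0,0,0,1],[0,0,-10,0,0,0,1],[0,0,-12,0,0,0,1],[0,0,-12,0,0,0,1],[0,0,-12,0,0,0,1],[0,0,-12,0,0,0,1],[0,0,-12,0,0,0,1],[0,0,-12,0,0,0,1]]]'

```text
time: 64.2
tool_pos: [0.4284, 0.4025, 0.2529]
tool_rot: [[0.002, 1.0, -0.0], [1.0, -0.002, -0.001], [-0.001, -0.0, -1.0]]
contact_force: [-0.1, -0.6, -0.0]
grip_width: 0.0854
grasp_force: 0.0
```

```bash
python3 - <<'E'
from m import *
im,C=wsnap('z1.png'); t,Ct=wsnap('zt.png','top'); sc,Cs=wsnap('zs.png','scene'); s=arm.observe(); print(s['tool_pos'])
lid(im,C,(.429,.403),.074)
h=cv2.cvtColor(im,cv2.COLOR_RGB2HSV).astype(int); c0=np.array([.429,.403,.028]); pts=[]
for a in np.arange(0,360,6):
  d=np.array([np.cos(np.radians(a)),np.sin(np.radians(a)),0]); rr=np.arange(.035,.07,.0005); uv=proj('',c0+rr[:,None]*d,C).round().astype(int)
  if uv.min()<0 or uv[:,0].max()>639 or uv[:,1].max()>479: continue
  c=h[uv[:,1],uv[:,0]]; off=np.where(~((c[:,0]>6)&(c[:,0]<19)&(c[:,1]>90)&(c[:,2]>60)))[0]
  if len(off) and off[0]>4: pts.append(c0[:2]+rr[off[0]]*d[:2])
P=np.array(pts); q=np.linalg.lstsq(np.c_[2*P,np.ones(len(P))],(P**2).sum(1),rcond=None)[0]; print('coaster',q[:2],np.sqrt(q[2]+q[:2]@q[:2]),len(P))
# side of jar at z=.028 base? hue rows along lid->base
p=proj('',[(.429,.403,.074)],C)[0]; print(p)
# clamp check, scene
for u in range(304,316,2): print(u,[int(sc[v,u].mean()) for v in range(192,214,2)])
# board box and cork from top
r=rect(t,Ct,lambda H,S,V:(H>8)&(H<19)&(S>95)&(V>60),(.642,-.226),.063,'box top')
r=rect(t,Ct,lambda H,S,V:(H>5)&(H<30)&(S>50)&(V>100),(.481,.024),.028,'cork top')
E
```

```text
[0.42847328 0.40263833 0.2532651 ]
lid [0.43   0.4058 0.074 ] r 0.0187 img 321.5 201.5
coaster [0.4295599  0.40361613] 0.04599242229243929 57
[320.45527206 204.34148441]
304 [112, 133, 143, 68, 41, 58, 80, 84, 80, 86, 88]
306 [151, 116, 150, 91, 67, 82, 83, 78, 75, 89, 101]
308 [201, 129, 108, 107, 168, 191, 132, 69, 52, 116, 135]
310 [219, 167, 104, 136, 197, 176, 104, 47, 50, 93, 107]
312 [200, 155, 112, 177, 169, 69, 50, 103, 116, 103, 105]
314 [83, 58, 104, 204, 206, 124, 140, 206, 202, 139, 106]
box top [ 638.1 -222.7] [62.4 94.8] 3.2
cork top [480.1  24.7] [94.5 89.7] 10.9
```

The jar stands upright about 2 mm from the coaster's centre. Box and block are centred, the clamp is open and the cork mat is clear. Handing in.

```bash
python3 -c "
from station import job
print(job.hand_in())"
```

```text
the job is handed in; nothing more can be done
None
```

The job is done and handed in at about 64 s: the clamp is open, the sanding block is in the nest, the jar is upright on the coaster, the card box is flat on the board, and the cork mat is empty. Each was within about 2 mm of centre by my last camera measurements; the hand-in returned no verdict.

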